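# Hook a luggage plate on a bicycle carrier's headed stud and lock it

## Task

Fit the blue luggage plate to the bicycle carrier: tilt it so that its oblong eye goes past the wide head of the stud, then lay it down gently, without forcing it or letting it drop, flat on both straps with its tail between the two lugs, so that it cannot lift off. Then swing the red catch fully over the tail, and leave everything else on the bench where it is.

Things in the scene. Friction and masses are not known exactly. Their poses are not given: they have to be found in the camera images.
- plate_rail (a point): Middle, half-way up, of the black bag rail (80 long, 20 wide, 34 mm high) on the loose blue metal plate (170 x 80 x 6 mm, about 0.3 kg), lying rail up on a black mat. +x along the plate to its tail, -x to its nose with the eye, +z up. The plate reaches 105 mm to -x (nose), 65 mm to +x (tail); its upper face is 17 mm, its underside 23 mm below the point. Centre of mass within 15 mm of the rail's middle.
- plate_eye (a point): Centre of the plate's oblong eye, on the plate's underside, 78 mm noseward of the rail's middle; axes as plate_rail. The eye is a through opening 30 mm in x by 48 mm in y, corners cut off. Ahead of it lies the nose bar, 12 mm wide in x, across the whole plate. To go on, the plate is tilted tail up by about 30 degrees.
- stud (a point): On the axis of the carrier's stud, at the level of the top of the straps the plate is to lie on (73 mm above the bench). +x runs along the carrier from this end, near the robot, to the rear strap; +z up. Shank 12 mm thick. The front strap it stands on reaches 12 mm to each side in x. Ahead of it (-x) the frame is open for 55 mm between side tubes 98 mm apart, so the nose may dip below the strap there.
- stud_head (a point): Centre of the underside of the stud's round steel head, 14 mm above the strap; axes as stud. Head 38 mm across, 5 mm thick: wider than the eye's 30 mm, so a level plate will not pass. The nose bar goes down in front (-x) of the head, is drawn in +x under it, and only when it is within about 2 mm of the shank does the eye's rear edge clear the head as the tail comes down.
- rear_strap (a point): Middle of the top of the rear strap (70 mm in x, 124 mm in y), level with the front strap's top, 155 mm from the stud in +x; axes as stud. On it, 15 to 33 mm towards the stud, stand two lugs, 86 mm apart inside (3 mm play each side of the plate), 14 mm high, tops flared. The hooked plate can slide 9 mm either way along x; any such place will do. Frame and its 345 x 200 mm board are fixed to the bench.
- catch_pivot (a point): Vertical pivot axis of the red catch, at the underside of its arm, 173 mm from the stud along the carrier's +x and 8.5 mm above the straps' top; axes as stud. The arm is 14 mm wide and 5 mm thick; its nose reaches 46 mm from the pivot, its other end carries the knob.
- catch_knob (a point): Middle (half-way up) of the catch's upright round red knob, 16 mm in diameter, 34 mm high, standing on the arm 50 mm from the pivot; its foot is 17 mm below the point, 13.5 mm above the straps' top. +x of this point points from the pivot to the knob, +z up. About 1 N moves it; it stays where it is left.
- catch (a joint): Angle of the red catch, rad: 0 = shut at its stop (nose over the plate's tail, pointing to the stud; knob beyond the pivot, along the carrier's +x). It starts open at 1.4 to 1.65 (stop at 1.7): nose to the carrier's +y, knob to its -y. Knob = pivot + 50 mm x (cos q, -sin q) in the carrier's x, y. To shut it the knob swings anticlockwise from above, first in +x, then in +y.
- tyre_lever_mid (a point): Bystander: orange tyre lever, 122 x 19 x 7 mm, lying along the mat's right edge; the point is its middle, half-way up.
- wrench_mid (a point): Bystander: steel wrench, 180 mm long, lying across the mat's far end; the point is its middle, half-way up.
- grease_tub_mid (a point): Bystander: blue grease tub, 86 mm across, 85 mm high, beyond the mat; the point is its middle, half-way up.
- chainring_mid (a point): Bystander: dark chainring, 148 mm across, 4 mm thick, lying beyond the carrier; the point is its middle, half-way up.
- red_tray_mid (a point): Bystander: small open red tray, 110 x 75 x 35 mm, beyond the carrier; the point is its middle, half-way up.
- lube_bottle_mid (a point): Bystander: white lubricant bottle with red cap, 54 mm across, 130 mm high, to the left; the point is its middle, half-way up.
- water_bottle_mid (a point): Bystander: grey drinking bottle with red spout, 72 mm across, 190 mm high, to the right; the point is its middle, half-way up.
There are look-alikes about, which are no part of the job. Several things look just like the part that bears plate_rail: the one meant starts farthest from the robot's base.

How it is judged:
By the outcome, as a careful person would: the job done as asked, in the order asked, and still so for the second after the job is handed in, with the robot touching nothing.
It also fails if it takes over 64 s, if anything falls off the work surface, if the arm or the gripper's body presses on something with over 40 N, if the wrist force passes 120 N, or if a joint passes its speed limit or range.

## Robot

A 7-joint arm with a two-finger parallel gripper is mounted at the origin on the work surface. World frame = base frame: x ahead of the robot, y to its left, z up, the work surface at z = 0. Lengths are in m, angles in rad, forces in N, time in s.
With the tool pointing down it reaches from about 0.425 to 0.925 m from the base axis. Payload 6.8 kg.
Tool frame: the origin (TCP) lies at the very end of the fingers, on their centre line; the grasp point (between the pads) lies 19 mm behind it; y points along the fingers, z is the direction in which the jaws open and shut, and the axes are right-handed (so a half turn about y gives the same grasp; the last joint's range is limited). The gripper opens to 85 mm and grips with 20 to 120 N. Pads are 22 mm wide; open, the fingers measure 114 mm over their backs; the gripper's body (76 mm by 85 mm) begins 54 mm behind the grasp point. The pads swing forward as they close: fully open they stand 13 mm farther back than shut.
Start: joints at [1.09, 0.477, 0.022, 1.555, -0.011, 1.109, -0.083], TCP at [0.246, -0.629, 0.231] pointing down, gripper open.
Joint ranges: [-2.96, 2.96], [-0.34, 2.1], [-1.41, 1.46], [0.24, 2.44], [-1.37, 4.51], [0.17, 1.92], [-2.96, 2.96]. Speed limits (rad/s): [2.39, 2.39, 3.14, 3.14, 3.14, 3.14, 3.14].

## Interface

Orientations are given as a rotation vector (axis times angle).
In Python, from bench import r gives the robot as it stands.
- The arm moves only by the tool drive_tool, never from a script. Its argument "series" is a list of rows, each a list of 7 numbers: the shift along the tool's x, y, z in mm, then the turn, a rotation vector about the tool's x, y, z in degrees, then the finger opening in mm, from 0 to 85.4. In form: [[tx, ty, tz, wx, wy, wz, grip], ...]. A call has 1 to 5 rows; each row is the pose to reach, as a shift and turn from the pose measured when the call began, along the tool's axes at that moment; what a row does not reach only later rows make up. A row lasts 1/10 s, in which the tool goes at most 50 mm and 8.59 degrees, less where a joint would pass 70% of its speed; a pose out of reach is approached as far as the arm can. A call with a gripper value outside its range is refused whole. The fingers move at their own pace and stop on an object; "squeeze" is the grip in N (left out, the last holds). Time passes only in rows, so rows that repeat a pose let the fingers close. It gives the time, the measured TCP pose, the force and the opening at its end, in the units of the state.
- r.get_obs(): the state, without advancing time (a new reading comes with each control period).
- r.grab_frame(name): name is "scene" or "top"; returns a dict with "frame" (400x640x3 uint8, blue, green, red), "intrinsics" (3x3 intrinsics, pixels), "rvec" (rotation vector, rad) and "tvec" (3), from world to camera coordinates, as OpenCV has them. Camera axes: x right, y down, z forward; pixel columns grow to the right and rows downward; lengths in m; the calibration is good to about 2 mm. A picture is of the moment at which its call begins. There is no depth.
- r.hand_in(): hands the job in, once; it reports no verdict.
The state is a dict: "clock": time; "joints": joint angles; "qvel": joint speeds; "tau": joint torques, N m; "tcp_pos": TCP position; "orientation": TCP orientation; "contact_force": force on the tool from outside, world axes, zero at the start; "moment": the same for the moment, N m; "grip_width": finger opening in m.
Only numpy, scipy, OpenCV 4.12 (cv2) and the standard library are available. Lean on these libraries where they do the work, as an engineer would, in place of code of your own. Each camera call takes 0.05 s, during which the arm holds its last target.

## Working session

There is one attempt and no reset: what is moved stays moved. The work goes in short steps, Python scripts to look and compute and a tool call to move; the robot and the scene stay as the last step left them, time stands still between calls to the robot, and variables do not carry over. Pictures are saved under pics/ and viewed, and the job is handed in when it is done.

Besides the shell and the picture viewer there is one more tool, called after "Call:" as name(argument=value, ...) on one line, values as JSON. drive_tool: Moves the arm, as the interface text tells. Its arguments: {"type":"object","properties":{"series":{"type":"array","items":{"type":"array","items":{"type":"number"}}},"squeeze":{"type":"number"}},"required":["series"]}

```bash
ls; mkdir -p pics; python3 - <<'E'
from bench import r
import cv2
o=r.get_obs()
for k in o: print(k,o[k])
for n in("scene","top"):
    f=r.grab_frame(n); cv2.imwrite(f"pics/{n}0.png",f["frame"]); print(n,f["intrinsics"],f["rvec"],f["tvec"])
E
```

```text
pics
clock 0.0
joints [ 1.08990011  0.47781342  0.02235388  1.55645761 -0.01151872  1.10932024
 -0.08309335]
qvel [ 8.29148288e-04 -6.37279692e-05  2.74397547e-04 -1.70535891e-03
  6.90571172e-04  1.18132513e-03  6.39527630e-04]
tau [ 1.18971661e-04 -5.96450758e+01  1.60800118e+00 -2.81193888e+01
  1.24398016e-02  9.30284295e-03 -5.68976930e-05]
tcp_pos [ 0.24561135 -0.62808083  0.23031447]
orientation [-0.38104595  2.01976961 -2.01605377]
contact_force [ 0.00199802 -0.08189982  0.1703418 ]
moment [-0.06048723  0.02699997  0.00035532]
grip_width 0.08518641678597759
scene [[472.9159327    0.         314.05803479]
 [  0.         472.9159327  205.44557781]
 [  0.           0.           1.        ]] [ 2.2335688   0.81023637 -0.31197884] [-0.37437033 -0.1738563   1.65109369]
top [[426.16379957   0.         320.17522019]
 [  0.         426.16379957 198.8741619 ]
 [  0.           0.           1.        ]] [ 2.07488735 -2.14104145  0.22600836] [0.02837677 0.52235016 1.09762118]
```

View pics/scene0.png

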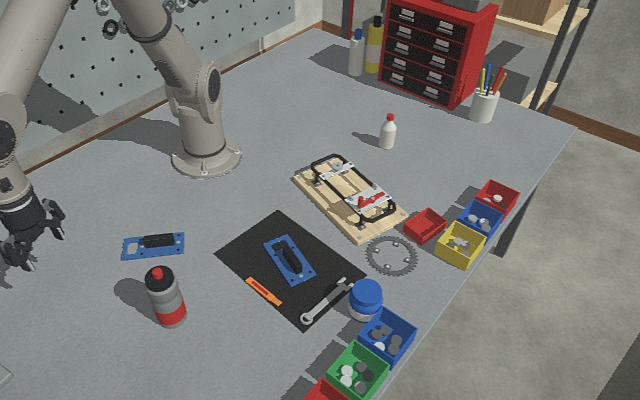

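View pics/top0.png

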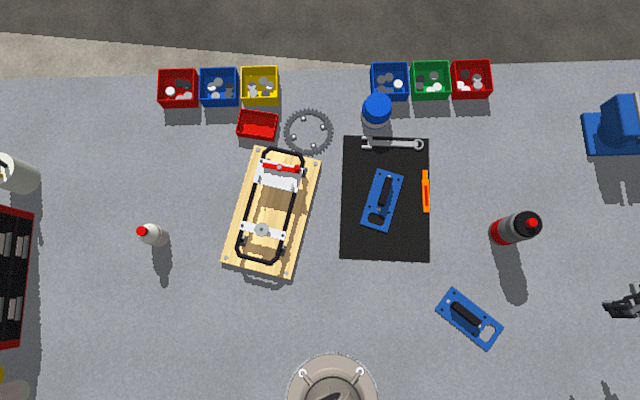

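```bash
cat > h.py <<'E'
import numpy as np, cv2
from scipy.spatial.transform import Rotation as R
def cam(f):
    K=np.array(f["intrinsics"],float);Rm=cv2.Rodrigues(np.array(f["rvec"],float))[0];t=np.array(f["tvec"],float).ravel()
    return K,Rm,t
def ray(f,uv):
    K,Rm,t=cam(f); d=Rm.T@(np.linalg.inv(K)@np.array([uv[0],uv[1],1.0])); return -Rm.T@t,d
def onz(f,uv,z):
    c,d=ray(f,uv); return c+d*(z-c[2])/d[2]
def proj(f,P):
    return cv2.projectPoints(np.array(P,float).reshape(-1,1,3),np.array(f["rvec"],float),np.array(f["tvec"],float),np.array(f["intrinsics"],float),None)[0].reshape(-1,2)
def tri(f1,u1,f2,u2):
    c1,d1=ray(f1,u1);c2,d2=ray(f2,u2)
    s=np.linalg.lstsq(np.stack([d1,-d2],1),c2-c1,rcond=None)[0]
    a=c1+d1*s[0];b=c2+d2*s[1]; return (a+b)/2,np.linalg.norm(a-b)
def crop(f,x,y,w,h,s,name,pts=()):
    im=cv2.resize(f["frame"][y:y+h,x:x+w],None,fx=s,fy=s,interpolation=cv2.INTER_CUBIC)
    for p in pts: cv2.circle(im,(int((p[0]-x+.5)*s),int((p[1]-y+.5)*s)),2,(0,255,0),-1)
    cv2.imwrite("pics/"+name,im)
E
python3 - <<'E'
from bench import r
from h import *
import pickle
fs=r.grab_frame("scene");ft=r.grab_frame("top")
pickle.dump((fs,ft),open("f0.pkl","wb"))
crop(ft,210,130,230,165,3.4,"t1.png"); crop(fs,210,140,220,165,3.6,"s1.png")
for n,f in(("s",fs),("t",ft)):
    c,d=ray(f,(320,200));print(n,c)
E
```

```text
s [ 1.0949735  -0.77304798  1.04877042]
t [0.27790121 0.01527264 1.18362361]
```

View pics/t1.png

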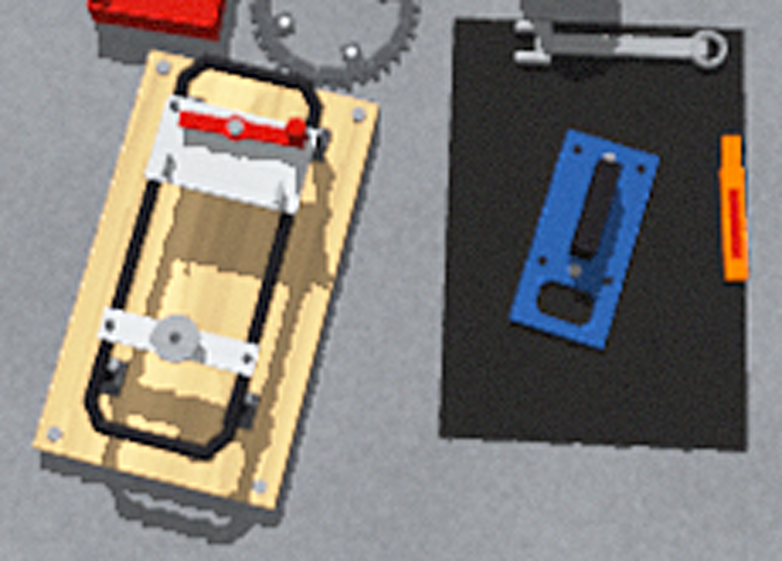

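View pics/s1.png

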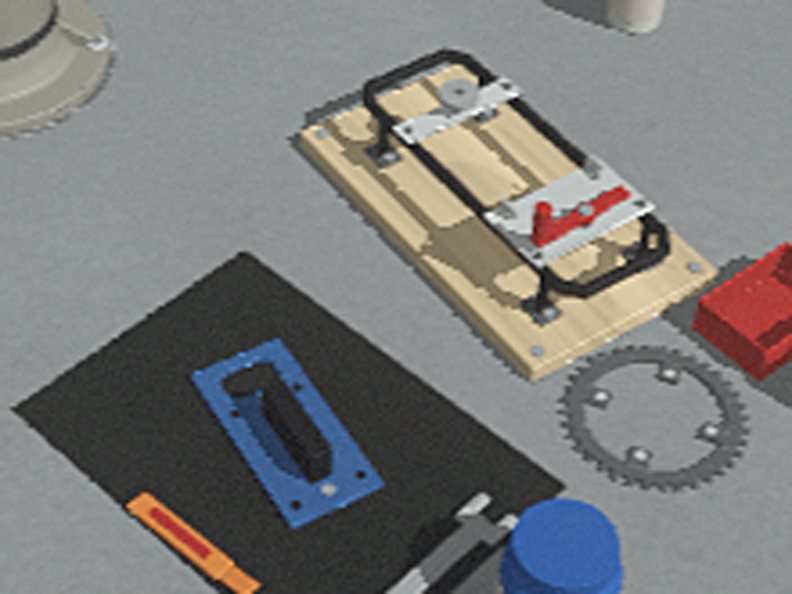

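```bash
python3 - <<'E'
from h import *
import pickle
fs,ft=pickle.load(open("f0.pkl","rb"))
def corners(f,box):
    x,y,w,h=box
    hsv=cv2.cvtColor(f["frame"],cv2.COLOR_BGR2HSV); m=cv2.inRange(hsv,(100,110,40),(125,255,255))
    mm=np.zeros_like(m); mm[y:y+h,x:x+w]=m[y:y+h,x:x+w]
    c=max(cv2.findContours(mm,cv2.RETR_EXTERNAL,cv2.CHAIN_APPROX_NONE)[0],key=cv2.contourArea)
    hull=cv2.convexHull(c); print(cv2.contourArea(hull))
    e=0.01*cv2.arcLength(hull,True)
    while True:
        a=cv2.approxPolyDP(hull,e,True)
        if len(a)<=4: break
        e*=1.15
    # refine: fit lines to hull-near contour pts per side
    a=a[:,0].astype(float); c=c[:,0].astype(float); L=[]
    for i in range(4):
        p,q=a[i],a[(i+1)%4]; d=(q-p)/np.linalg.norm(q-p); s=(c-p)@d; n=abs((c-p)@np.array([-d[1],d[0]]))
        sel=c[(n<2)&(s>.12*np.linalg.norm(q-p))&(s<.88*np.linalg.norm(q-p))]
        v=cv2.fitLine(sel.astype(np.float32),cv2.DIST_L2,0,.01,.01).ravel(); 
        nn=np.array([-v[1],v[0]]);o=v[2:]; 
        if (a.mean(0)-o)@nn>0: nn=-nn
        L.append((nn,nn@o+0.5))
    return [np.linalg.solve(np.stack([L[i-1][0],L[i][0]]),[L[i-1][1],L[i][1]]) for i in range(4)]
ct=corners(ft,(355,160,55,80)); cs=corners(fs,(255,225,65,65))
print(np.round(ct,1),np.round(cs,1))
for z in (.006,.009,.012):
    P=np.array([onz(ft,c,z)[:2] for c in ct]);print(z,P.round(4).tolist(),[round(np.linalg.norm(P[i]-P[i-1]),4) for i in range(4)],P.mean(0))
    P=np.array([onz(fs,c,z)[:2] for c in cs]);print(z,P.round(4).tolist(),[round(np.linalg.norm(P[i]-P[i-1]),4) for i in range(4)],P.mean(0))
# stud head/red
for u,z in(((261.5,229.4),.092),((279.1,167.1),.0865)): print(onz(ft,u,z))
E
```

```text
1744.0
1404.0
[[376.4 167. ]
 [404.  175.4]
 [387.1 233. ]
 [358.3 223.8]] [[286.8 233. ]
 [317.  274.6]
 [290.6 286.8]
 [261.8 243.9]]
0.006 [[0.6223, -0.1526], [0.5949, -0.2298], [0.4311, -0.1711], [0.4593, -0.0923]] [np.float64(0.1738), np.float64(0.082), np.float64(0.174), np.float64(0.0837)] [ 0.52691213 -0.16146225]
0.006 [[0.4571, -0.0929], [0.6206, -0.1527], [0.5924, -0.2292], [0.4302, -0.171]] [np.float64(0.0826), np.float64(0.1741), np.float64(0.0815), np.float64(0.1723)] [ 0.52507635 -0.16144543]
0.009 [[0.6215, -0.1521], [0.5941, -0.2292], [0.4307, -0.1706], [0.4588, -0.0921]] [np.float64(0.1734), np.float64(0.0818), np.float64(0.1736), np.float64(0.0834)] [ 0.52627777 -0.16101202]
0.009 [[0.4589, -0.0948], [0.6219, -0.1545], [0.5938, -0.2308], [0.4322, -0.1727]] [np.float64(0.0823), np.float64(0.1736), np.float64(0.0812), np.float64(0.1718)] [ 0.52671591 -0.16320498]
0.012 [[0.6206, -0.1517], [0.5933, -0.2286], [0.4303, -0.1702], [0.4584, -0.0918]] [np.float64(0.1729), np.float64(0.0816), np.float64(0.1731), np.float64(0.0832)] [ 0.52564342 -0.16056179]
0.012 [[0.4608, -0.0968], [0.6233, -0.1563], [0.5953, -0.2323], [0.4341, -0.1744]] [np.float64(0.0821), np.float64(0.1731), np.float64(0.081), np.float64(0.1713)] [ 0.52835548 -0.16496453]
[0.43937645 0.16603145 0.092     ]
[0.6069565  0.11934979 0.0865    ]
```

```bash
python3 - <<'E'
from h import *
import pickle
fs,ft=pickle.load(open("f0.pkl","rb"))
crop(ft,225,140,100,75,8,"t2.png"); crop(ft,225,200,100,75,8,"t3.png");crop(fs,320,155,75,56,10,"s3.png");crop(fs,335,175,75,56,10,"s2.png")
E
```

```text
(no output)
```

View pics/t2.png

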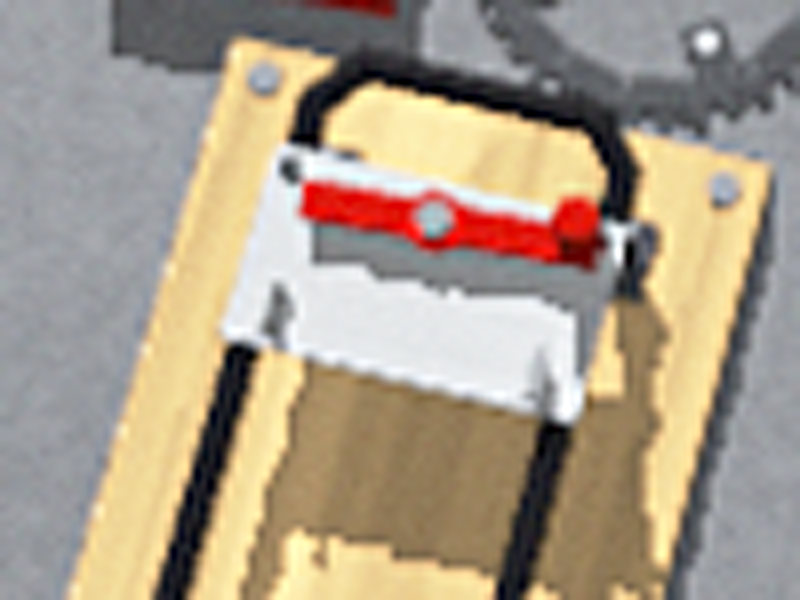

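View pics/t3.png

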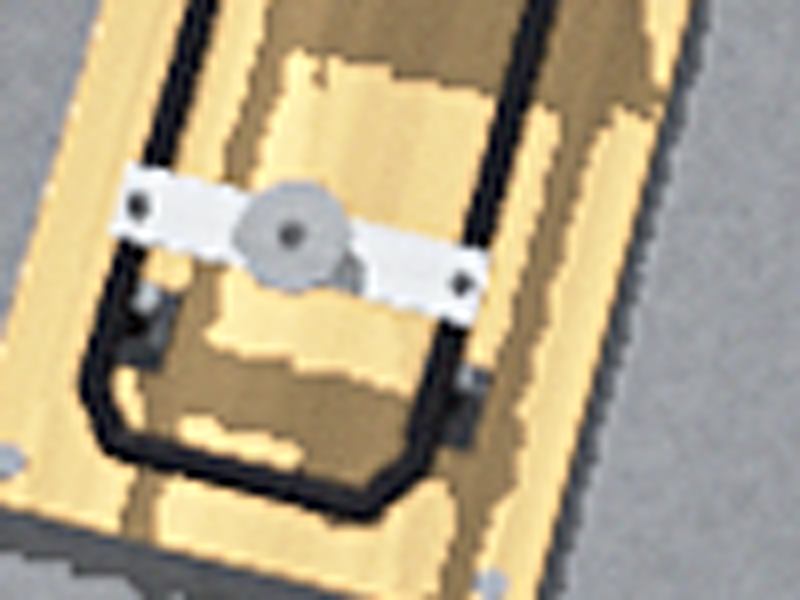

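View pics/s3.png

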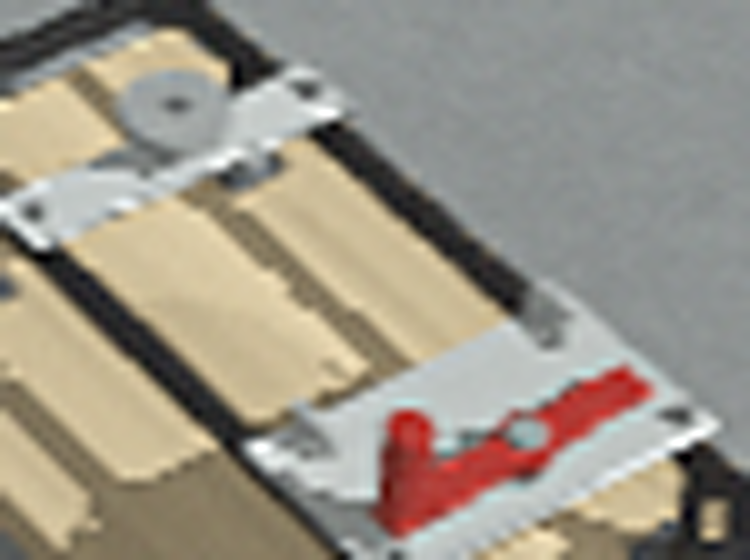

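View pics/s2.png

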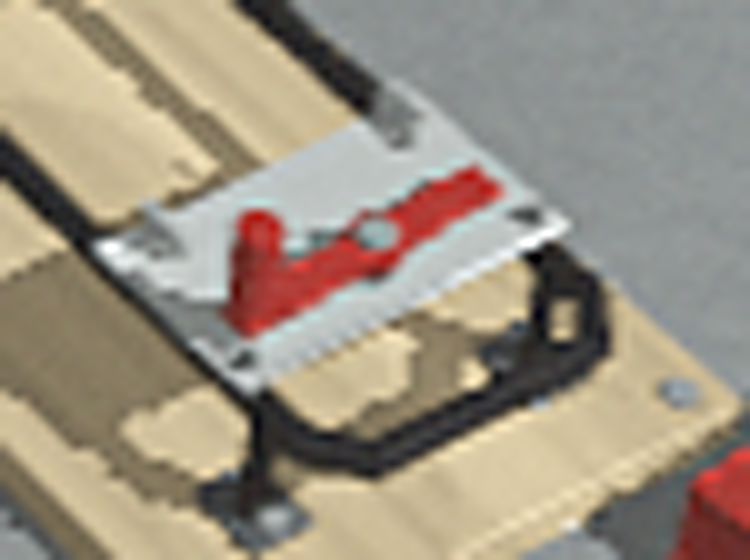

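```bash
python3 - <<'E'
from h import *
import pickle
fs,ft=pickle.load(open("f0.pkl","rb"))
T=lambda p,o:np.array(p)/8-.5+np.array(o)
S=lambda p,o:np.array(p)/10-.5+np.array(o)
pts={"head":(T((292,235),(225,200)),S((175,102),(320,155)),.092),
"pivot":(T((433,217),(225,140)),S((528,430),(320,155)),.0885),
"knob":(T((577,218),(225,140)),S((410,425),(320,155)),.1205),
"fsl":(T((138,205),(225,200)),S((307,88),(320,155)),.073),
"fsr":(T((460,284),(225,200)),S((32,210),(320,155)),.073),
"rsTL":(T((291,168),(225,140)),S((525,216),(335,175)),.073),
}
for k,(a,b,z) in pts.items():
    P,g=tri(ft,a,fs,b);print(k,P.round(4),round(g,4),"top",onz(ft,a,z)[:2].round(4),"scene",onz(fs,b,z)[:2].round(4))
a=T((225,335),(225,140));b=T((578,422),(225,140))
A,B=onz(ft,a,.073),onz(ft,b,.073);print(A,B,np.linalg.norm(A-B),np.degrees(np.arctan2(*(A-B)[[1,0]]))-90)
A,B=onz(ft,pts["fsl"][0],.073),onz(ft,pts["fsr"][0],.073);print((A+B)/2,np.degrees(np.arctan2(*(A-B)[[1,0]]))-90)
# long board edges
E
```

```text
head [0.4399 0.1665 0.0939] 0.0017 top [0.4408 0.1673] scene [0.4381 0.1676]
pivot [0.6066 0.1197 0.0898] 0.0018 top [0.6077 0.1204] scene [0.6055 0.12  ]
knob [0.5956 0.0702 0.1209] 0.0012 top [0.5962 0.0706] scene [0.5951 0.07  ]
fsl [0.4542 0.2197 0.0739] 0.0022 top [0.4552 0.2207] scene [0.4531 0.2196]
fsr [0.4249 0.1142 0.075 ] 0.0015 top [0.4257 0.115 ] scene [0.423  0.1154]
rsTL [0.6294 0.1685 0.0744] 0.0037 top [0.6313 0.17  ] scene [0.6277 0.1681]
[0.57330403 0.19232947 0.073     ] [0.53945346 0.0741297  0.073     ] 0.12295139697724969 -15.98088541945745
[0.44044091 0.16781408 0.073     ] -15.583349495457767
```

```bash
cat >> h.py <<'E'
def Rtool(yaw,tilt,sgn=1):
    # yaw of plate (deg), tilt tail-up (deg) of the tool about plate y
    G=np.array([[sgn,0,0],[0,0,sgn],[0,-1,0]],float) # columns: tool x,y,z in plate axes
    return (R.from_euler('z',yaw,degrees=True)*R.from_euler('y',-tilt,degrees=True)).as_matrix()@G
def go(o,p,Rt):
    R0=R.from_rotvec(o["orientation"]).as_matrix();p0=np.array(o["tcp_pos"])
    s=R0.T@(np.array(p)-p0)*1000; w=np.degrees(R.from_matrix(R0.T@Rt).as_rotvec())
    return np.round(s,1),np.round(w,2)
def tilt_yaw(o):
    M=R.from_rotvec(o["orientation"]).as_matrix(); return M
E
python3 - <<'E'
from bench import r
from h import *
o=r.get_obs(); print(tilt_yaw(o).round(3))
for s in(1,-1): print(go(o,[.5448,-.1684,.18],Rtool(-20,0,s)))
print(go(o,[.246,-.628,.33],tilt_yaw(o)))
E
```

```text
[[-0.931 -0.     0.364]
 [-0.364  0.001 -0.931]
 [ 0.    -1.    -0.001]]
(array([-446.1,   51. , -319.3]), array([ 4.0000e-02, -1.3864e+02, -7.0000e-02]))
(array([-446.1,   51. , -319.3]), array([6.000e-02, 4.136e+01, 3.000e-02]))
(array([ -0.4, -99.3,  -0.3]), array([0., 0., 0.]))
```

Call:
drive_tool(series=[[0,-40,0,0,0,0,85],[0,-80,0,0,0,0,85],[0,-100,0,0,0,0,85],[-30,-100,-20,0,4,0,85],[-60,-100,-42,0,8,0,85]], squeeze=60)

```text
clock: 0.7
tcp_pos: [0.286, -0.5677, 0.3313]
orientation: [-0.24, 2.101, -2.101]
contact_force: [1.1, 0.4, -1.0]
grip_width: 0.0851
```

```bash
python3 - <<'E'
from bench import r
from h import *
o=r.get_obs(); print(o["clock"],o["tcp_pos"],o["joints"].round(3))
Rt=Rtool(-20,-12,-1);g=np.array([.5448,-.1684,.033+.15]);print(go(o,g+.019*Rt[:,1],Rt))
E
```

```text
0.7 [ 0.28598965 -0.56773137  0.33129507] [ 0.983  0.34   0.031  1.531 -0.011  1.27  -0.328]
(array([-338.9,  166.8, -332.8]), array([ -3.48,  32.92, -11.67]))
```

Call:
drive_tool(series=[[-34,10,-34,0,5,-1,85],[-69,20,-68,-0.5,11,-3,85],[-104,30,-102,-1,17,-5,85],[-139,40,-137,-2,23,-7,85],[-174,50,-171,-3,29,-9,85]])

```text
clock: 1.2
tcp_pos: [0.4175, -0.3601, 0.2812]
orientation: [-0.122, -2.03, 1.963]
contact_force: [0.7, -0.5, -1.2]
grip_width: 0.085
```

Call:
drive_tool(series=[[-33,10,-33,0,0,0,85],[-60,20,-60,0,0,0,85],[-90,35,-90,0,0,0,85],[-110,50,-110,0,0,0,85],[-125,60,-130,0,0,0,85]])

```text
clock: 1.7
tcp_pos: [0.5641, -0.2649, 0.201]
orientation: [-0.119, -2.031, 1.963]
contact_force: [0.1, -0.2, -0.1]
grip_width: 0.085
```

```bash
python3 - <<'E'
from bench import r
from h import *
o=r.get_obs(); print(o["clock"],o["tcp_pos"],o["joints"].round(3))
Rt=Rtool(-20,-12,-1)
for h in(.06,0):
  g=np.array([.5448,-.1684,.033+h]);print(go(o,g+.019*Rt[:,1],Rt))
E
```

```text
1.7 [ 0.56405407 -0.26494631  0.20099933] [ 0.383  0.512 -0.062  1.58   0.029  1.217 -1.539]
(array([ 27.6, 133.9, -86.2]), array([-0.11,  3.81, -2.46]))
(array([ 17.7, 193.1, -85.6]), array([-0.11,  3.81, -2.46]))
```

Call:
drive_tool(series=[[7,33,-22,0,1,-1,85],[14,67,-44,0,2,-2,85],[21,100,-66,0,3.8,-2.5,85],[27.6,133.9,-86.2,-0.1,3.8,-2.5,85],[27.6,133.9,-86.2,-0.1,3.8,-2.5,85]])

```text
clock: 2.2
tcp_pos: [0.5375, -0.162, 0.0703]
orientation: [-0.123, -1.978, 1.901]
contact_force: [-0.6, -0.5, -1.0]
grip_width: 0.0846
```

```bash
python3 - <<'E'
from bench import r
from h import *
o=r.get_obs(); print(o["clock"],o["tcp_pos"],o["joints"].round(3))
Rt=Rtool(-20,-12,-1)
for h in(.03,0.01,0):
  g=np.array([.5448,-.1684,.033+h]);print(go(o,g+.019*Rt[:,1],Rt))
fs=r.grab_frame("scene");ft=r.grab_frame("top")
crop(fs,220,170,140,130,5,"s4.png");crop(ft,330,130,130,100,6,"t4.png")
E
```

```text
2.2 [ 0.53751614 -0.16196434  0.07029333] [ 0.263  0.602 -0.086  1.782  0.016  0.976 -1.738]
(array([-10.6,  24.1,   3.6]), array([0.  , 0.32, 0.6 ]))
(array([-15. ,  43.7,   3.6]), array([0.  , 0.32, 0.6 ]))
(array([-17.1,  53.4,   3.7]), array([0.  , 0.32, 0.6 ]))
```

View pics/s4.png

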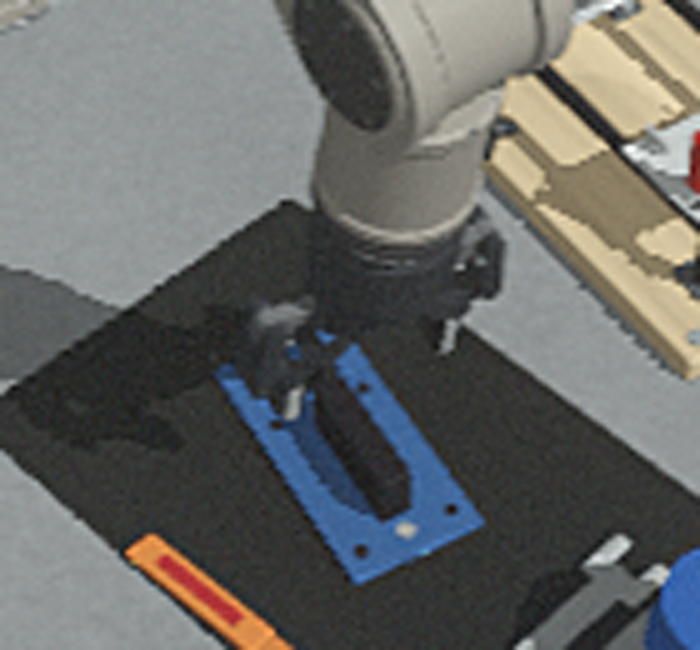

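View pics/t4.png

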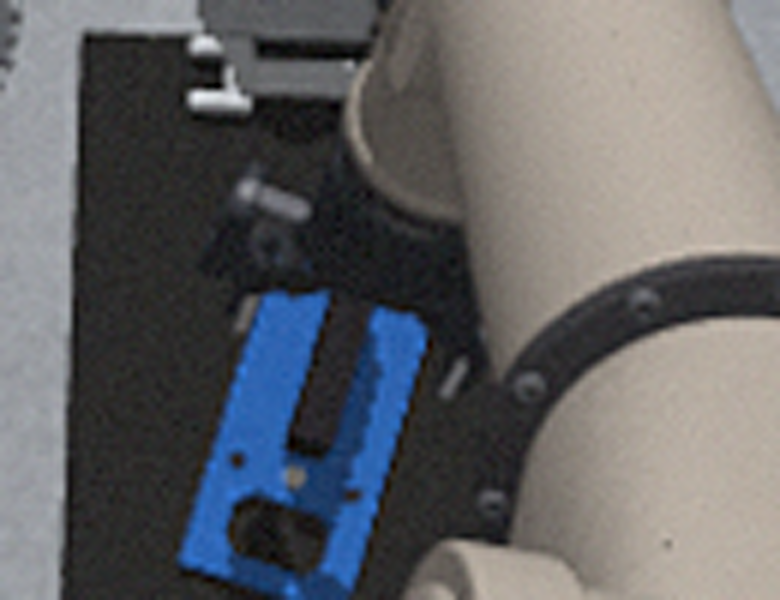

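Call:
drive_tool(series=[[-8,18,3.6,0,0.3,0.6,85],[-12,32,3.6,0,0.3,0.6,85],[-15,43.7,3.6,0,0.3,0.6,85],[-17,53,3.6,0,0.3,0.6,85],[-17,53,3.6,0,0.3,0.6,85]])

```text
clock: 2.8
tcp_pos: [0.5439, -0.1721, 0.0175]
orientation: [-0.148, -1.975, 1.908]
contact_force: [0.3, 0.2, 0.2]
grip_width: 0.0853
```

```bash
python3 - <<'E'
from bench import r
from h import *
o=r.get_obs(); print(o["clock"],o["tcp_pos"],o["joints"].round(3),o["contact_force"])
Rt=Rtool(-20,-12,-1)
g=np.array([.5448,-.1684,.033]);print(go(o,g+.019*Rt[:,1],Rt))
fs=r.grab_frame("scene")
crop(fs,220,170,140,130,5,"s5.png")
E
```

```text
2.8 [ 0.54392125 -0.17209219  0.01748522] [ 0.269  0.681 -0.078  1.789  0.027  0.875 -1.739] [0.26975098 0.19483173 0.24867423]
(array([ 3.7,  3.9, -3.8]), array([-0.05, -0.24, -0.35]))
```

View pics/s5.png

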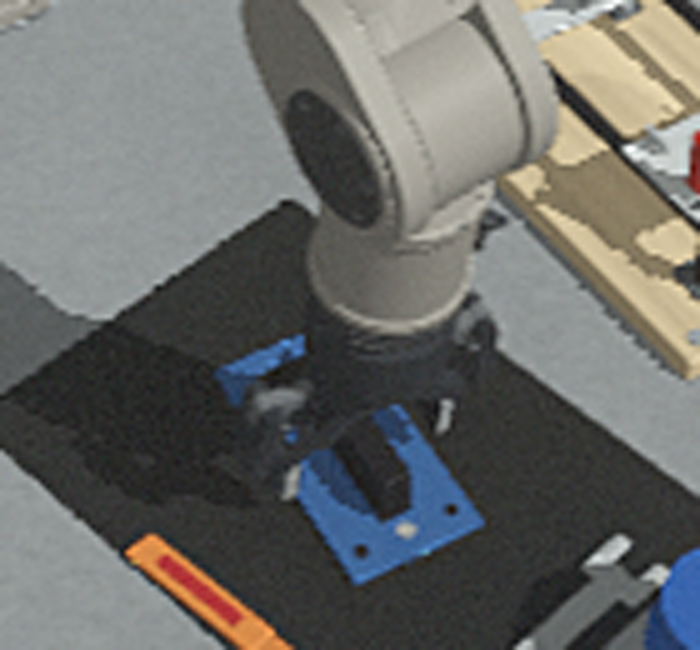

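Call:
drive_tool(series=[[3.7,2,-3.8,0,0,-0.3,85],[3.7,3.9,-3.8,0,-0.2,-0.3,85],[3.7,3.9,-3.8,0,-0.2,-0.3,85]])

```text
clock: 3.15
tcp_pos: [0.5416, -0.1666, 0.0153]
orientation: [-0.14, -1.977, 1.907]
contact_force: [0.2, -0.4, -0.3]
grip_width: 0.0849
```

```bash
python3 - <<'E'
from bench import r
from h import *
o=r.get_obs(); print(o["clock"],o["tcp_pos"],o["joints"].round(3),o["contact_force"])
Rt=Rtool(-20,-12,-1)
g=np.array([.5448,-.1684,.033]);print(go(o,g+.019*Rt[:,1],Rt))
E
```

```text
3.15 [ 0.54159408 -0.16664358  0.01529119] [ 0.264  0.681 -0.08   1.796  0.026  0.872 -1.742] [ 0.22341342 -0.37309114 -0.27505668]
(array([0.1, 0.9, 0.6]), array([-0.04,  0.01, -0.11]))
```

Good (0.9 mm). Close.

Call:
drive_tool(series=[[0,0.8,0.5,0,0,0,50],[0,0.8,0.5,0,0,0,30],[0,0.8,0.5,0,0,0,10],[0,0.8,0.5,0,0,0,10],[0,0.8,0.5,0,0,0,10]], squeeze=60)

```text
clock: 3.65
tcp_pos: [0.5417, -0.1672, 0.0148]
orientation: [-0.141, -1.977, 1.908]
contact_force: [1.3, 0.0, -2.9]
grip_width: 0.019
```

Call:
drive_tool(series=[[0,0,0,0,0,0,10],[0,0,0,0,0,0,10],[0,0,0,0,0,0,10]])

```text
clock: 3.95
tcp_pos: [0.5417, -0.1672, 0.0148]
orientation: [-0.141, -1.977, 1.908]
contact_force: [-0.3, 0.6, 0.4]
grip_width: 0.0195
```

```bash
python3 - <<'E'
from bench import r
from h import *
o=r.get_obs(); M=tilt_yaw(o); p=o["tcp_pos"]
for h in(.02,.06,.11,.16): print(go(o,p+[0,0,h],M))
E
```

```text
(array([  4.1, -19.6,   0. ]), array([0., 0., 0.]))
(array([ 12.3, -58.7,   0. ]), array([0., 0., 0.]))
(array([ 2.260e+01, -1.077e+02,  1.000e-01]), array([0., 0., 0.]))
(array([ 3.280e+01, -1.566e+02,  1.000e-01]), array([0., 0., 0.]))
```

Call:
drive_tool(series=[[2,-10,0,0,0,0,10],[4,-20,0,0,0,0,10],[10,-48,0,0,0,0,10],[18,-88,0,0,0,0,10],[27,-128,0,0,0,0,10]])

```text
clock: 4.45
tcp_pos: [0.541, -0.167, 0.1472]
orientation: [-0.14, -1.977, 1.907]
contact_force: [0.4, -0.2, -3.4]
grip_width: 0.0185
```

Call:
drive_tool(series=[[4,-20,0,0,0,0,10],[4,-20,0,0,0,0,10],[4,-20,0,0,0,0,10]])

```text
clock: 4.75
tcp_pos: [0.5409, -0.167, 0.1675]
orientation: [-0.14, -1.977, 1.907]
contact_force: [0.5, -0.1, -4.2]
grip_width: 0.0194
```

```bash
python3 - <<'E'
from bench import r
from h import *
import pickle
o=r.get_obs(); print(o["clock"],o["tcp_pos"],o["joints"].round(3),o["contact_force"],o["moment"],o["grip_width"])
fs=r.grab_frame("scene");ft=r.grab_frame("top")
pickle.dump((fs,ft,o),open("f1.pkl","wb"))
crop(fs,220,150,160,130,5,"s6.png");crop(ft,330,120,130,120,5,"t6.png")
E
```

```text
4.75 [ 0.54088076 -0.16697454  0.16747801] [ 0.266  0.481 -0.082  1.722  0.007  1.145 -1.733] [ 0.531949   -0.08771643 -4.24863091] [-0.14888128 -0.42197885 -0.04730634] 0.019404095229461165
```

View pics/s6.png

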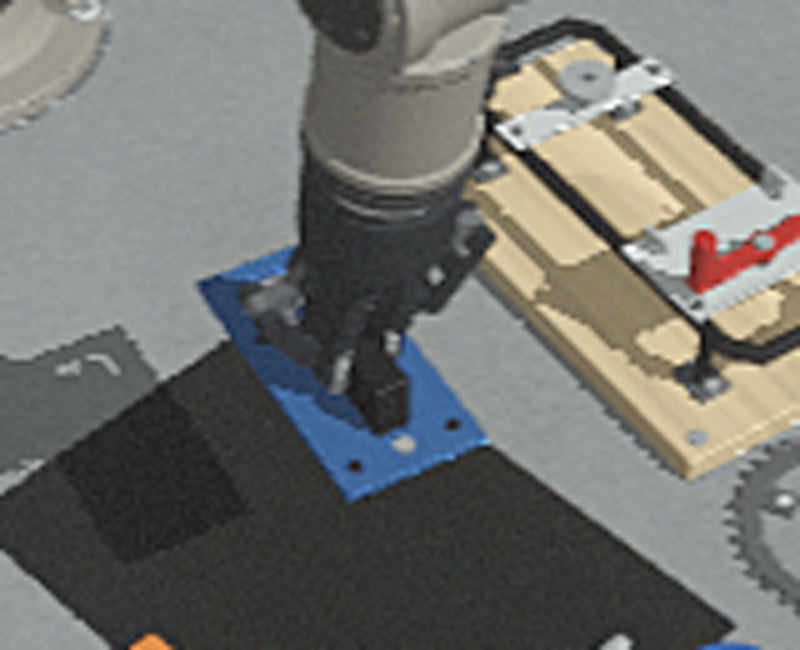

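View pics/t6.png

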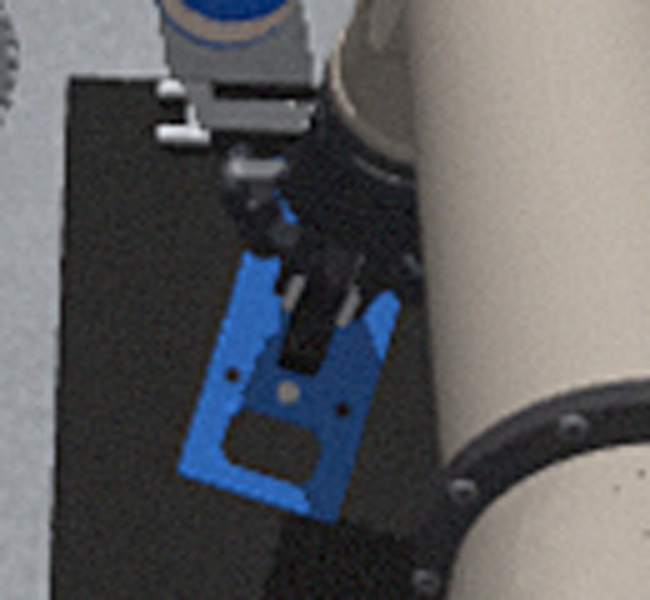

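```bash
cat >> h.py <<'E'
# grasp: plate frame (plate_rail) in tool frame
PITCH0=0.0; DX=0.0
def grasp(dx=0.0,pitch=0.0,dz=0.0):
    Rg=R.from_rotvec([-0.141,-1.977,1.908]).as_matrix(); pg=np.array([.5417,-.1672,.0148])
    yaw=np.arctan2(-Rg[1,0],-Rg[0,0])
    Rp=R.from_euler('z',yaw).as_matrix()
    gp=pg-.019*Rg[:,1]
    # rail mid: x,y from measurement along plate x, jaw-centred laterally; z=.025
    m=np.array([.5448,-.1684]); ex=Rp[:2,0]
    c=gp[:2]+ex*((m-gp[:2])@ex)
    P=np.array([c[0],c[1],.025+dz])+Rp[:,0]*dx
    Rp=Rp@R.from_euler('y',-pitch,degrees=True).as_matrix()
    return Rg.T@Rp, Rg.T@(P-pg)
def plate_pose(o,**k):
    A,b=grasp(**k);M=R.from_rotvec(o["orientation"]).as_matrix(); return M@A, M@b+np.array(o["tcp_pos"])
def tool_for(Rp,P,**k):
    A,b=grasp(**k);M=Rp@A.T; return M,P-M@b
E
python3 - <<'E'
from h import *
import pickle
fs,ft,o=pickle.load(open("f1.pkl","rb"))
Rp,P=plate_pose(o);print(P,Rp.round(3), np.degrees(np.arctan2(Rp[1,0],Rp[0,0])))
C=[(-.105,.04,-.017),(-.105,-.04,-.017),(.065,-.04,-.017),(.065,.04,-.017)]
W=np.array([P+Rp@np.array(c) for c in C])
print("top pred NL NR",proj(ft,W)[:2].round(1),"scene pred NR TR TL",proj(fs,W)[1:].round(1))
print("top meas",[(x/5-.5+330,y/5-.5+120) for x,y in((180,470),(330,522))],"scene",[(x/5-.5+220,y/5-.5+150) for x,y in((198,285),(350,500),(490,440))])
print(tri(ft,(330/5-.5+330,522/5-.5+120),fs,(198/5-.5+220,285/5-.5+150)),W[1])
E
```

```text
[ 0.54401661 -0.16809704  0.17767568] [[ 0.94   0.342  0.001]
 [-0.342  0.94  -0.   ]
 [-0.001  0.     1.   ]] -19.992256733890414
top pred NL NR [[364.5 214. ]
 [396.1 224.2]] scene pred NR TR TL [[259.  205.9]
 [289.7 248.9]
 [317.9 236.7]]
top meas [(365.5, 213.5), (395.5, 223.9)] scene [(259.1, 206.5), (289.5, 249.5), (317.5, 237.5)]
(array([ 0.43220348, -0.16921838,  0.1585768 ]), np.float64(0.001542516914465559)) [ 0.43165849 -0.16977989  0.16073992]
```

```bash
cat >> h.py <<'E'
STUD=np.array([.4395,.1673,.073]); YAW=-15.7
GK=dict()
def want(xl,zl,th,yl=0.0,stud=None,yaw=None):
    S=STUD if stud is None else stud; Y=YAW if yaw is None else yaw
    C=R.from_euler('z',Y,degrees=True).as_matrix()
    Rp=C@R.from_euler('y',-th,degrees=True).as_matrix()
    P=S+C@np.array([xl,yl,zl])/1000-Rp@np.array([-.093,0,-.023])
    return tool_for(Rp,P,**GK)
def plan(o,*wp):
    for w in wp:
        M,p=want(*w); s,v=go(o,p,M); print(w,np.r_[s,v].tolist(),"tcp",p.round(3))
def status(o):
    Rp,P=plate_pose(o,**GK); C=R.from_euler('z',YAW,degrees=True).as_matrix()
    Q=C.T@Rp; c=C.T@(P+Rp@np.array([-.093,0,-.023])-STUD)*1000
    e=R.from_matrix(Q).as_euler('ZYX',degrees=True)
    print("t",round(o["clock"],2),"xl,yl,zl",c.round(1),"yaw err %.2f tilt %.2f roll %.2f"%(e[0],-e[1],e[2]),"F(carrier)",(C.T@o["contact_force"]).round(1),"grip",round(o["grip_width"]*1000,1),"F",np.array(o["contact_force"]).round(1),"q",o["joints"].round(2))
E
python3 - <<'E'
from bench import r
from h import *
o=r.get_obs(); status(o)
plan(o,(-24,90,0),(-24,90,33),(-24,60,33))
E
```

```text
t 4.85 xl,yl,zl [  97.6 -287.7   80.5] yaw err -4.29 tilt -0.24 roll -0.01 F(carrier) [-1.2 -0.2 -4.9] grip 19.1 F [-1.2  0.1 -4.9] q [ 0.27  0.48 -0.08  1.72  0.01  1.14 -1.73]
(-24, 90, 0) [142.0, 19.9, -284.5, 0.88, -4.2, 0.24] tcp [0.503 0.15  0.176]
(-24, 90, 33) [172.7, -21.4, -282.9, -0.35, -4.3, 33.23] tcp [0.482 0.155 0.223]
(-24, 60, 33) [166.4, 8.0, -282.9, -0.35, -4.3, 33.23] tcp [0.482 0.155 0.193]
```

Call:
drive_tool(series=[[12,-2,-24,0,0,0,10],[30,-5,-60,0,-1,0,10],[48,-8,-96,0,-1.5,3,10],[66,-10,-132,0,-2,6,10],[84,-12,-168,0,-2.5,9,10]])

```text
clock: 5.35
tcp_pos: [0.5211, 0.0198, 0.1934]
orientation: [-0.258, -2.047, 2.022]
contact_force: [0.7, -0.5, -4.7]
grip_width: 0.0193
```

```bash
python3 - <<'E'
from bench import r
from h import *
o=r.get_obs(); status(o)
plan(o,(-24,90,0),(-24,90,33),(-24,60,33))
E
```

```text
t 5.35 xl,yl,zl [  31.8 -117.1   94.2] yaw err -1.83 tilt 8.70 roll 0.28 F(carrier) [ 0.8 -0.3 -4.7] grip 19.3 F [ 0.7 -0.5 -4.7] q [ 0.01  0.3  -0.18  1.91  0.03  0.98 -2.06]
(-24, 90, 0) [55.4, 21.1, -118.1, 0.51, -1.75, -8.7] tcp [0.503 0.15  0.176]
(-24, 90, 33) [79.4, -24.4, -117.6, -0.01, -1.8, 24.3] tcp [0.482 0.155 0.223]
(-24, 60, 33) [77.7, 5.5, -117.5, -0.01, -1.8, 24.3] tcp [0.482 0.155 0.193]
```

Call:
drive_tool(series=[[16,-5,-24,0,-0.4,5,10],[32,-10,-48,0,-0.8,10,10],[48,-15,-72,0,-1.2,15,10],[64,-20,-96,0,-1.6,20,10],[79,-24,-117,0,-1.8,24.3,10]])

```text
clock: 5.85
tcp_pos: [0.4804, 0.1556, 0.2209]
orientation: [0.687, 2.06, -2.174]
contact_force: [0.1, 0.0, -4.0]
grip_width: 0.0189
```

Call:
drive_tool(series=[[0,0,0,0,0,0,10],[0,0,0,0,0,0,10]])

```text
clock: 6.05
tcp_pos: [0.4785, 0.1558, 0.2191]
orientation: [0.679, 2.06, -2.177]
contact_force: [0.5, 0.1, -4.0]
grip_width: 0.019
```

```bash
python3 - <<'E'
from bench import r
from h import *
import pickle
o=r.get_obs(); status(o)
plan(o,(-24,90,33),(-24,40,33),(-24,20,33))
fs=r.grab_frame("scene");ft=r.grab_frame("top")
pickle.dump((fs,ft,o),open("f2.pkl","wb"))
crop(fs,280,110,130,110,6,"s7.png");crop(ft,210,140,130,110,6,"t7.png")
E
```

```text
t 6.05 xl,yl,zl [-27.7  -1.   86.7] yaw err 0.39 tilt 32.86 roll -0.28 F(carrier) [ 0.5  0.3 -4. ] grip 19.0 F [ 0.5  0.1 -4. ] q [-0.38  0.1  -0.26  2.17  0.49  0.71 -2.83]
(-24, 90, 33) [-4.6, -1.9, -0.4, -0.13, 0.31, 0.14] tcp [0.482 0.155 0.223]
(-24, 40, 33) [13.3, 44.7, -0.7, -0.13, 0.31, 0.14] tcp [0.482 0.155 0.173]
(-24, 20, 33) [20.5, 63.4, -0.8, -0.13, 0.31, 0.14] tcp [0.482 0.155 0.153]
```

View pics/s7.png

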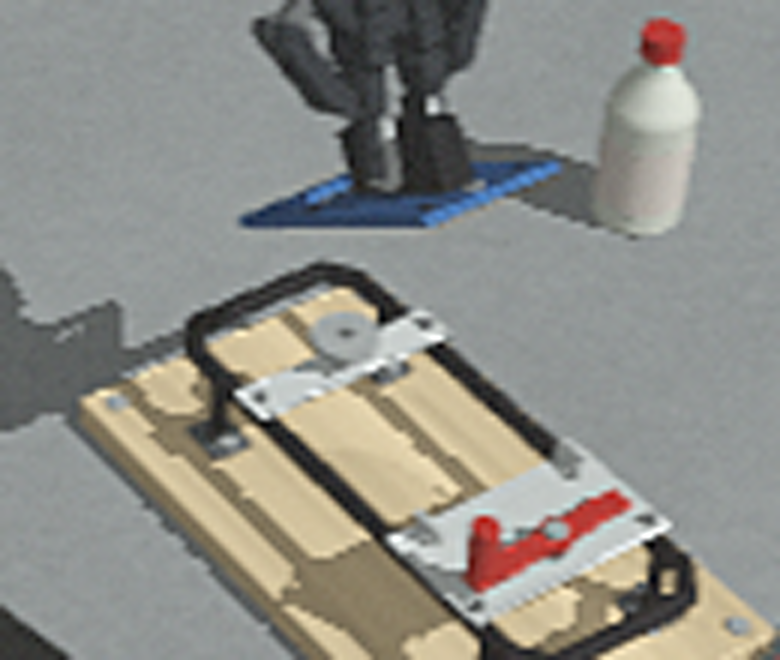

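View pics/t7.png

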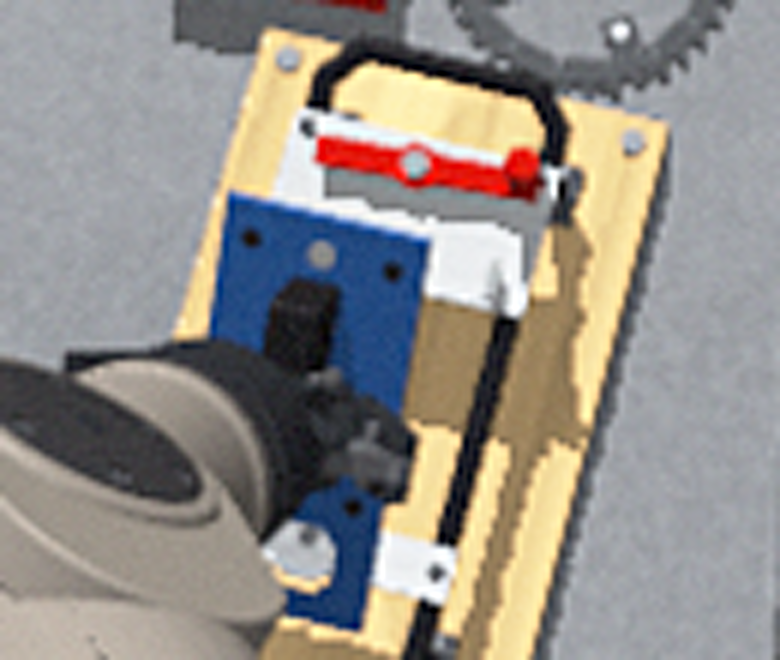

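```bash
python3 - <<'E'
from h import *
import pickle
fs,ft,o=pickle.load(open("f2.pkl","rb"))
Rp,P=plate_pose(o)
C=[(-.105,.04,-.017),(-.105,-.04,-.017),(.065,-.04,-.017),(.065,.04,-.017)]
W=np.array([P+Rp@np.array(c) for c in C])
print("pred NL NR TR TL top",proj(ft,W).round(1).tolist(),"scene",proj(fs,W).round(1).tolist())
print("top meas NR,TR,TL",[(round(x/6-.5+210,1),round(y/6-.5+140,1)) for x,y in((362,630),(432,240),(230,193))],"scene NL TR TL",[(round(x/6-.5+280,1),round(y/6-.5+110,1)) for x,y in((560,163),(242,221),(428,222))])
for a,b,w in(((432,240),(242,221),W[2]),((230,193),(428,222),W[3])):
    print(tri(ft,np.array(a)/6-.5+[210,140],fs,np.array(b)/6-.5+[280,110]),w)
# head and strap as seen now vs prediction for STUD
print(proj(ft,[STUD+[0,0,.019]]),proj(fs,[STUD+[0,0,.019]]))
E
```

```text
pred NL NR TR TL top [[237.1, 238.1], [269.0, 245.9], [280.4, 180.2], [246.4, 172.2]] scene [[340.5, 137.2], [319.7, 145.8], [351.0, 145.7], [373.2, 136.0]]
top meas NR,TR,TL [(269.8, 244.5), (281.5, 179.5), (247.8, 171.7)] scene NL TR TL [(372.8, 136.7), (319.8, 146.3), (350.8, 146.5)]
(array([0.49511913, 0.06645651, 0.2665724 ]), np.float64(0.0820442848209866)) [0.52673368 0.10114045 0.25064468]
(array([0.52992897, 0.1528269 , 0.23218135]), np.float64(0.06719545235558891)) [0.54805819 0.17824529 0.25031635]
[[261.00876716 229.36790742]] [[337.29371838 164.92483529]]
```

Call:
drive_tool(series=[[0,10,0,0,0,0,10],[3,22,0,0,0.1,0,10],[8,32,-0.5,0,0.2,0,10],[13,44,-0.7,0,0.3,0,10]])

```text
clock: 6.55
tcp_pos: [0.4839, 0.1525, 0.1722]
orientation: [0.693, 2.063, -2.181]
contact_force: [-1.1, -0.3, -3.5]
grip_width: 0.0191
```

```bash
python3 - <<'E'
from bench import r
from h import *
o=r.get_obs(); status(o); print(o["joints"])
plan(o,(-24,40,33),(-24,20,33),(-24,6,33))
E
```

```text
t 6.55 xl,yl,zl [-21.6  -1.9  39.8] yaw err -0.35 tilt 32.84 roll -0.14 F(carrier) [-1.  -0.6 -3.5] grip 19.1 F [-1.1 -0.3 -3.5] q [-0.42  0.17 -0.21  2.21  0.59  0.61 -2.94]
[-0.42231927  0.17162112 -0.20996243  2.21404142  0.58734111  0.61134856
 -2.93849211]
(-24, 40, 33) [2.2, -1.2, -2.2, -0.26, -0.36, 0.16] tcp [0.482 0.155 0.173]
(-24, 20, 33) [9.4, 17.4, -2.3, -0.26, -0.36, 0.16] tcp [0.482 0.155 0.153]
(-24, 6, 33) [14.4, 30.5, -2.3, -0.26, -0.36, 0.16] tcp [0.482 0.155 0.139]
```

```bash
python3 - <<'E'
from bench import r
from h import *
o=r.get_obs()
Rg=R.from_rotvec([-0.141,-1.977,1.908]).as_matrix()
M,p=want(-27,90,33);print(np.r_[go(o,p,M)])
M,p=want(32,94,8.7,-117);print(np.r_[go(o,p,M)])
for h in(.14,.03): print(np.r_[go(o,[.5417,-.1672,.0148+h],Rg)])
E
```

```text
[-12.9  -49.    -2.    -0.26  -0.36   0.16]
[-75.4    6.8  114.3   -0.18  -0.43 -24.14]
[-1.283e+02  6.890e+01  2.909e+02  2.000e-01  3.890e+00 -3.284e+01]
[-8.880e+01  1.716e+02  2.906e+02  2.000e-01  3.890e+00 -3.284e+01]
```

Call:
drive_tool(series=[[-6,-22,0,0,0,0,10],[-12,-46,0,0,0,-4,10],[-30,-46,20,0,0,-9,10],[-50,-36,50,0,0,-15,10],[-70,-20,84,0,0,-21,10]])

```text
clock: 7.05
tcp_pos: [0.5179, 0.055, 0.2168]
orientation: [-0.291, -2.07, 2.071]
contact_force: [2.3, 0.1, -3.9]
grip_width: 0.019
```

```bash
python3 - <<'E'
from bench import r
from h import *
o=r.get_obs();status(o)
Rg=R.from_rotvec([-0.141,-1.977,1.908]).as_matrix()
for h in(.14,.03): print(np.r_[go(o,[.5417,-.1672,.0148+h],Rg)])
E
```

```text
t 7.05 xl,yl,zl [ 20.7 -86.3 112.9] yaw err -0.38 tilt 11.78 roll 0.03 F(carrier) [ 2.2  0.7 -3.9] grip 19.0 F [ 2.3  0.1 -3.9] q [-0.11  0.25 -0.14  1.93  0.04  0.97 -2.12]
[-84.4   62.   206.9   -0.37   3.91 -11.78]
[-84.5  172.   206.8   -0.37   3.91 -11.78]
```

Call:
drive_tool(series=[[-16,10,40,0,1,-3,10],[-32,20,82,0,2,-6,10],[-50,34,124,0,3,-9,10],[-67,48,166,-0.2,3.5,-11,10],[-84,62,207,-0.4,3.9,-11.8,10]])

```text
clock: 7.55
tcp_pos: [0.5411, -0.171, 0.1522]
orientation: [-0.141, -1.974, 1.906]
contact_force: [0.7, 0.2, -2.8]
grip_width: 0.0191
```

Call:
drive_tool(series=[[0,0,0,0,0,0,10],[0,0,0,0,0,0,10]])

```text
clock: 7.75
tcp_pos: [0.5399, -0.1742, 0.1496]
orientation: [-0.144, -1.968, 1.903]
contact_force: [0.6, 1.5, -3.9]
grip_width: 0.019
```

```bash
python3 - <<'E'
from bench import r
from h import *
o=r.get_obs();status(o)
Rg=R.from_rotvec([-0.141,-1.977,1.908]).as_matrix()
for h in(.1,.05,.02,.005,0): print(np.r_[go(o,[.5417,-.1672,.0148+h],Rg)])
E
```

```text
t 7.75 xl,yl,zl [  99.6 -294.1   64.3] yaw err -4.78 tilt -0.29 roll -0.23 F(carrier) [ 0.2  1.6 -3.9] grip 19.0 F [ 0.6  1.5 -3.9] q [ 0.22  0.5  -0.01  1.73 -0.02  1.11 -1.7 ]
[-6.6  34.1  -7.3  -0.13 -0.51  0.29]
[-17.1   83.    -7.6   -0.13  -0.51   0.29]
[-23.4  112.4   -7.7   -0.13  -0.51   0.29]
[-26.6  127.    -7.8   -0.13  -0.51   0.29]
[-2.760e+01  1.319e+02 -7.800e+00 -1.300e-01 -5.100e-01  2.900e-01]
```

Call:
drive_tool(series=[[-7,30,-7,0,-0.5,0.3,10],[-14,64,-7.5,0,-0.5,0.3,10],[-20,95,-7.7,0,-0.5,0.3,10],[-24.5,117,-7.8,0,-0.5,0.3,10],[-26,124,-7.8,0,-0.5,0.3,10]])

```text
clock: 8.25
tcp_pos: [0.5402, -0.1652, 0.0203]
orientation: [-0.135, -1.974, 1.909]
contact_force: [0.2, 0.8, -3.1]
grip_width: 0.0191
```

```bash
python3 - <<'E'
from bench import r
from h import *
o=r.get_obs();status(o);print(o["tcp_pos"])
Rg=R.from_rotvec([-0.141,-1.977,1.908]).as_matrix()
for h in(.005,0): print(np.r_[go(o,[.5417,-.1672,.0148+h],Rg)])
E
```

```text
t 8.25 xl,yl,zl [  97.4 -286.3  -65.1] yaw err -4.17 tilt -0.23 roll -0.12 F(carrier) [-0.   0.8 -3.1] grip 19.1 F [ 0.2  0.8 -3.1] q [ 0.22  0.67 -0.02  1.8  -0.02  0.88 -1.7 ]
[ 0.54019104 -0.16517497  0.02034647]
[-2.2   0.1   1.4  -0.15  0.1   0.23]
[-3.2   5.    1.4  -0.15  0.1   0.23]
```

Call:
drive_tool(series=[[-0.3,2,0,0,0,0,10],[-0.6,3.5,0,0,0,0.1,10],[-1,5,0,-0.1,0,0.2,10],[-1,5.3,0,-0.1,0,0.2,10],[-1,5.3,0,-0.1,0,0.2,10]])

```text
clock: 8.75
tcp_pos: [0.5405, -0.1654, 0.0157]
orientation: [-0.14, -1.978, 1.91]
contact_force: [0.2, 0.2, -3.5]
grip_width: 0.019
```

Call:
drive_tool(series=[[0,0,0,0,0,0,10],[0,0,0,0,0,0,85],[0,0,0,0,0,0,85],[0,0,0,0,0,0,85],[0,0,0,0,0,0,85]])

```text
clock: 9.25
tcp_pos: [0.5407, -0.1654, 0.0159]
orientation: [-0.14, -1.978, 1.91]
contact_force: [-0.6, -0.7, -0.7]
grip_width: 0.0758
```

```bash
python3 - <<'E'
from bench import r
from h import *
o=r.get_obs();status(o);print(o["tcp_pos"],o["orientation"])
Rg=Rtool(-20,-12,-1)
for h in(.03,.1): print(np.r_[go(o,o["tcp_pos"]+[0,0,h],Rg)])
E
```

```text
t 9.25 xl,yl,zl [  98.  -286.3  -70. ] yaw err -4.21 tilt 0.06 roll -0.02 F(carrier) [-0.4 -0.8 -0.7] grip 75.8 F [-0.6 -0.7 -0.7] q [ 0.22  0.68 -0.02  1.8  -0.02  0.86 -1.7 ]
[ 0.54066633 -0.16543915  0.0158574 ] [-0.14048512 -1.97768617  1.90990988]
[  6.1  -29.4    0.    -0.09   0.08  -0.23]
[ 2.04e+01 -9.79e+01  1.00e-01 -9.00e-02  8.00e-02 -2.30e-01]
```

Call:
drive_tool(series=[[0,-30,0,0,0,0,85],[0,-75,0,0,-3,0,85],[0,-100,0,0,-11,0,85],[0,-100,0,0,-19,0,85],[0,-100,0,0,-27,0,85]])

```text
clock: 9.75
tcp_pos: [0.5608, -0.1725, 0.115]
orientation: [0.345, -2.265, 2.089]
contact_force: [0.3, -0.0, 0.1]
grip_width: 0.0848
```

Call:
drive_tool(series=[[0,0,0,0,-8.5,0,85],[0,0,0,0,-17,0,85],[0,0,0,0,-25.5,0,85],[0,0,0,0,-34,0,85],[0,0,0,0,-42.5,0,85]])

```text
clock: 10.25
tcp_pos: [0.5607, -0.1726, 0.1151]
orientation: [-0.953, 1.873, -1.599]
contact_force: [0.2, 0.6, -0.8]
grip_width: 0.085
```

Call:
drive_tool(series=[[0,0,0,0,-8.5,0,85],[0,0,0,0,-17,0,85],[0,0,0,0,-25.5,0,85],[0,0,0,0,-34,0,85],[0,0,0,0,-42.5,0,85]])

```text
clock: 10.75
tcp_pos: [0.5606, -0.1728, 0.1151]
orientation: [-1.316, 1.339, -1.02]
contact_force: [0.5, -0.5, -0.3]
grip_width: 0.0848
```

Call:
drive_tool(series=[[0,0,0,0,-8.5,0,85],[0,0,0,0,-17,0,85],[0,0,0,0,-25.5,0,85],[0,0,0,0,-34,0,85],[0,0,0,0,-42.5,0,85]])

```text
clock: 11.25
tcp_pos: [0.5605, -0.1731, 0.1151]
orientation: [-1.49, 0.763, -0.437]
contact_force: [-0.0, 0.5, -0.4]
grip_width: 0.0852
```

```bash
python3 - <<'E'
from bench import r
from h import *
import pickle
o=r.get_obs();print(o["clock"],o["tcp_pos"],o["joints"].round(2))
Rt=Rtool(-20,-12,1)
for h in(.06,0):
  g=np.array([.5440,-.1668,.033+h]);print(np.r_[go(o,g+.019*Rt[:,1],Rt)])
fs=r.grab_frame("scene");ft=r.grab_frame("top")
pickle.dump((fs,ft),open("f3.pkl","wb"))
crop(fs,220,170,140,130,5,"s8.png");crop(ft,330,130,130,120,5,"t8.png")
E
```

```text
11.25 [ 0.56046638 -0.17306355  0.11512097] [ 0.67  0.66 -0.66  1.68  0.37  1.15  0.69]
[-1.190e+01  4.420e+01 -5.000e+00  4.000e-02 -2.409e+01  3.800e-01]
[-9.000e-01  1.030e+02  1.000e-01  4.000e-02 -2.409e+01  3.800e-01]
```

View pics/s8.png

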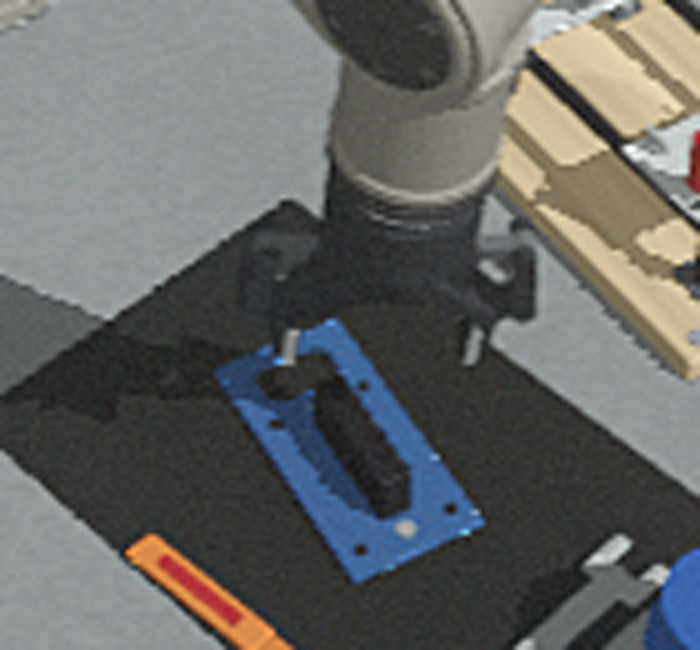

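View pics/t8.png

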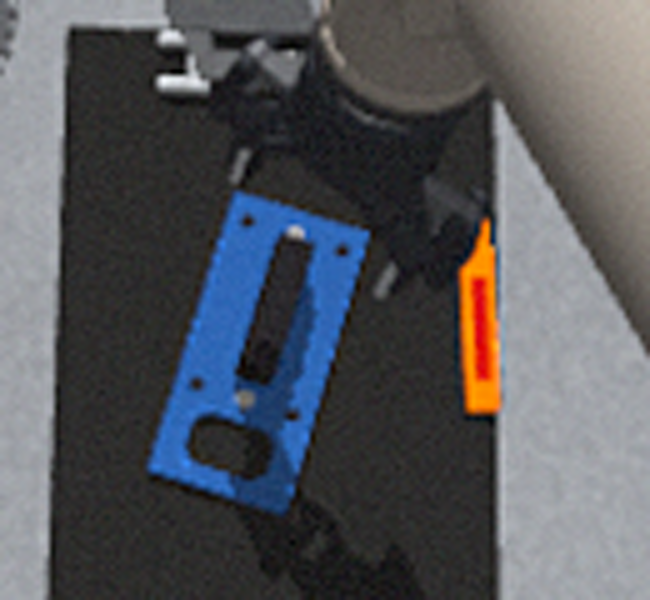

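```bash
python3 - <<'E'
from h import *
import pickle
fs,ft=pickle.load(open("f3.pkl","rb"))
t=[np.array(p)/5-.5+[330,130] for p in((240,191),(371,232),(286,517),(147,470))]
s=[np.array(p)/5-.5+[220,170] for p in((484,521),(357,583),(216,373),(333,319))]
A=np.array([onz(ft,p,.008) for p in t]);B=np.array([onz(fs,p,.008) for p in s])
for X in(A,B):
    d=X[:2].mean(0)-X[2:].mean(0);print(X.round(4)[:,:2].tolist(),X.mean(0).round(4),np.degrees(np.arctan2(d[1],d[0])),np.linalg.norm(d))
m=(A.mean(0)+B.mean(0))/2;print(m+ .02*np.array([np.cos(np.radians(-20)),np.sin(np.radians(-20)),0]))
E
```

```text
[[0.6197, -0.1553], [0.5929, -0.2285], [0.4311, -0.1696], [0.4598, -0.0939]] [ 0.5259 -0.1618  0.008 ] -20.513267608625213 0.17174608972701677
[[0.6182, -0.1529], [0.5925, -0.2282], [0.4339, -0.1709], [0.4574, -0.0964]] [ 0.5255 -0.1621  0.008 ] -19.612717753963068 0.16952430554102904
[ 0.54448315 -0.16880527  0.008     ]
```

Call:
drive_tool(series=[[-4,10,-2,0,-8,0.2,85],[-8,25,-4,0,-16,0.4,85],[-12,40,-5,0,-24,0.4,85],[-12,44,-5,0,-24,0.4,85],[-12,44,-5,0,-24,0.4,85]])

```text
clock: 11.85
tcp_pos: [0.5398, -0.1655, 0.0741]
orientation: [-1.51, 0.445, -0.118]
contact_force: [0.2, -0.2, -0.3]
grip_width: 0.0851
```

```bash
python3 - <<'E'
from bench import r
from h import *
o=r.get_obs();print(o["clock"],o["tcp_pos"],o["joints"].round(2))
Rt=Rtool(-20,-12,1)
for h in(.03,.01,0):
  g=np.array([.5442,-.1677,.033+h]);print(np.r_[go(o,g+.019*Rt[:,1],Rt)])
E
```

```text
11.85 [ 0.53983203 -0.1655265   0.07406647] [ 0.73  0.72 -0.74  1.75  0.46  1.09  1.02]
[ 7.1  28.8  -0.5  -0.   -0.72 -0.11]
[11.3  48.4  -0.4  -0.   -0.72 -0.11]
[13.4  58.1  -0.4  -0.   -0.72 -0.11]
```

Call:
drive_tool(series=[[5,20,-0.4,0,-0.7,-0.1,85],[9,38,-0.4,0,-0.7,-0.1,85],[12,52,-0.4,0,-0.7,-0.1,85],[13.4,58,-0.4,0,-0.7,-0.1,85],[13.4,58,-0.4,0,-0.7,-0.1,85]])

```text
clock: 12.35
tcp_pos: [0.54, -0.1661, 0.0137]
orientation: [-1.511, 0.435, -0.109]
contact_force: [-0.4, 0.1, -0.4]
grip_width: 0.0852
```

```bash
python3 - <<'E'
from bench import r
from h import *
o=r.get_obs();print(o["clock"],o["tcp_pos"],o["joints"].round(2),o["contact_force"])
Rt=Rtool(-20,-12,1)
for h in(0,):
  g=np.array([.5442,-.1677,.033+h]);print(np.r_[go(o,g+.019*Rt[:,1],Rt)])
E
```

```text
12.35 [ 0.54001297 -0.16614647  0.01365745] [ 0.7   0.8  -0.7   1.76  0.52  1.01  0.99] [-0.44921512  0.10751398 -0.35114288]
[ 0.3  -0.8  -0.    0.   -0.06 -0.11]
```

Call:
drive_tool(series=[[0.3,-1,0,0,0,0,50],[0.3,-1,0,0,0,0,30],[0.3,-1,0,0,0,0,10],[0.3,-1,0,0,0,0,10],[0.3,-1,0,0,0,0,10]], squeeze=60)

```text
clock: 12.85
tcp_pos: [0.541, -0.1664, 0.0151]
orientation: [-1.511, 0.435, -0.11]
contact_force: [2.1, -0.4, 6.3]
grip_width: 0.0189
```

Call:
drive_tool(series=[[0,0,0,0,0,0,10],[0,0,0,0,0,0,10]])

```text
clock: 13.05
tcp_pos: [0.541, -0.1664, 0.0151]
orientation: [-1.511, 0.435, -0.11]
contact_force: [0.6, -0.4, -0.8]
grip_width: 0.0192
```

```bash
python3 - <<'E'
from bench import r
from h import *
o=r.get_obs();print(o["clock"],o["tcp_pos"].tolist(),o["orientation"].tolist(),o["joints"].round(2),o["contact_force"],o["grip_width"])
M=tilt_yaw(o)
for h in(.02,.16): print(np.r_[go(o,o["tcp_pos"]+[0,0,h],M)])
E
```

```text
13.05 [0.5410022906504832, -0.16640815147861004, 0.015108832809041468] [-1.5105607944172035, 0.4348096568545428, -0.11001610382972998] [ 0.7   0.8  -0.7   1.76  0.52  1.01  0.99] [ 0.58360987 -0.36136956 -0.75044655] 0.019214590563439573
[ -4.2 -19.6  -0.    0.    0.    0. ]
[ -33.4 -156.5   -0.     0.     0.     0. ]
```

```bash
python3 - <<'E'
s=open("h.py").read()
s=s.replace("[-0.141,-1.977,1.908]).as_matrix(); pg=np.array([.5417,-.1672,.0148])","[-1.51056,.43481,-.11002]).as_matrix(); pg=np.array([.5410,-.1664,.0151])")
s=s.replace("yaw=np.arctan2(-Rg[1,0],-Rg[0,0])","yaw=np.arctan2(Rg[1,0],Rg[0,0])").replace("m=np.array([.5448,-.1684])","m=np.array([.5442,-.1682])")
open("h.py","w").write(s)
from h import *
A,b=grasp();print(A.round(3),b)
E
```

```text
[[ 0.978 -0.    -0.209]
 [-0.209 -0.    -0.978]
 [-0.     1.    -0.   ]] [ 1.47777599e-03 -1.04381630e-02  3.87588748e-07]
```

Call:
drive_tool(series=[[-2,-10,0,0,0,0,10],[-6,-28,0,0,0,0,10],[-14,-68,0,0,0,0,10],[-23,-108,0,0,0,0,10],[-33,-156,0,0,0,0,10]])

```text
clock: 13.55
tcp_pos: [0.5402, -0.1662, 0.1765]
orientation: [-1.51, 0.436, -0.108]
contact_force: [1.0, -0.3, -3.5]
grip_width: 0.0192
```

```bash
python3 - <<'E'
from bench import r
from h import *
o=r.get_obs(); status(o)
plan(o,(32,94,8,-117),(-26,90,33))
E
```

```text
t 13.55 xl,yl,zl [  98.1 -287.    90.5] yaw err -4.34 tilt -0.09 roll -0.01 F(carrier) [ 1.  -0.  -3.5] grip 19.2 F [ 1.  -0.3 -3.5] q [ 0.77  0.6  -0.8   1.68  0.37  1.26  1.09]
(32, 94, 8, -117) [-83.2, 1.6, 171.1, -0.6, -4.3, -8.09] tcp [0.522 0.023 0.192]
(-26, 90, 33) [-173.2, -10.0, 282.0, 0.35, -4.38, -33.07] tcp [0.48  0.156 0.223]
```

Call:
drive_tool(series=[[-12,0,24,0,-0.5,0,10],[-30,0,60,0,-1.5,-2,10],[-48,0,97,0,-2.5,-4,10],[-66,0,134,-0.3,-3.5,-6,10],[-83,0,171,-0.6,-4.3,-8,10]])

```text
clock: 14.05
tcp_pos: [0.5213, 0.0243, 0.1947]
orientation: [-1.55, 0.269, -0.159]
contact_force: [0.8, 0.2, -3.3]
grip_width: 0.0191
```

```bash
python3 - <<'E'
from bench import r
from h import *
o=r.get_obs(); status(o)
plan(o,(-26,90,33))
E
```

```text
t 14.05 xl,yl,zl [  30.8 -115.7   96.3] yaw err 0.08 tilt 8.00 roll -0.02 F(carrier) [ 0.8  0.4 -3.3] grip 19.1 F [ 0.8  0.2 -3.3] q [ 0.57  0.45 -0.91  1.86  0.35  1.08  0.81]
(-26, 90, 33) [-77.3, -22.7, 115.6, 0.01, 0.08, -25.0] tcp [0.48  0.156 0.223]
```

Call:
drive_tool(series=[[-15,-5,23,0,0,-5,10],[-31,-10,46,0,0,-10,10],[-47,-15,69,0,0,-15,10],[-63,-19,92,0,0,-20,10],[-77,-22.5,115.6,0,0,-25,10]])

```text
clock: 14.55
tcp_pos: [0.4783, 0.1571, 0.2235]
orientation: [-1.592, -0.078, -0.503]
contact_force: [0.6, 0.1, -3.7]
grip_width: 0.0187
```

Call:
drive_tool(series=[[0,0,0,0,0,0,10],[0,0,0,0,0,0,10]])

```text
clock: 14.75
tcp_pos: [0.4765, 0.1584, 0.2238]
orientation: [-1.593, -0.082, -0.5]
contact_force: [0.0, -0.3, -4.0]
grip_width: 0.0191
```

```bash
python3 - <<'E'
from bench import r
from h import *
o=r.get_obs(); status(o)
plan(o,(-26,40,33),(-26,20,33),(-26,6,33))
E
```

```text
t 14.75 xl,yl,zl [-29.5   0.9  90.8] yaw err 0.43 tilt 33.28 roll -0.15 F(carrier) [ 0.1 -0.3 -4. ] grip 19.1 F [ 0.  -0.3 -4. ] q [ 0.25  0.17 -0.94  2.14  0.64  0.78  0.2 ]
(-26, 40, 33) [-15.0, 49.1, -1.3, -0.01, 0.37, 0.28] tcp [0.48  0.156 0.173]
(-26, 20, 33) [-22.2, 67.7, -1.3, -0.01, 0.37, 0.28] tcp [0.48  0.156 0.153]
(-26, 6, 33) [-27.3, 80.7, -1.3, -0.01, 0.37, 0.28] tcp [0.48  0.156 0.139]
```

Joints are comfortable now. Go down to zl=25 and look.

Call:
drive_tool(series=[[-3,12,-0.5,0,0.2,0,10],[-8,28,-1,0,0.3,0.2,10],[-14,46,-1.3,0,0.4,0.3,10],[-20,60,-1.3,0,0.4,0.3,10],[-20.5,63,-1.3,0,0.4,0.3,10]])

```text
clock: 15.25
tcp_pos: [0.4788, 0.1538, 0.1556]
orientation: [-1.594, -0.067, -0.5]
contact_force: [-0.5, -0.6, -3.4]
grip_width: 0.0191
```

Call:
drive_tool(series=[[0,0,0,0,0,0,10],[0,0,0,0,0,0,10]])

```text
clock: 15.45
tcp_pos: [0.4793, 0.1531, 0.156]
orientation: [-1.594, -0.066, -0.501]
contact_force: [-0.5, -0.4, -3.4]
grip_width: 0.0194
```

```bash
python3 - <<'E'
from bench import r
from h import *
import pickle
o=r.get_obs(); status(o)
plan(o,(-26,24,33),(-26,6,33))
fs=r.grab_frame("scene");ft=r.grab_frame("top")
pickle.dump((fs,ft,o),open("f4.pkl","wb"))
crop(fs,290,120,110,90,7,"s9.png");crop(ft,225,150,100,85,7,"t9.png")
Rp,P=plate_pose(o)
W=np.array([P+Rp@np.array(c) for c in [(-.105,.04,-.017),(-.105,-.04,-.017),(.065,-.04,-.017),(.065,.04,-.017)]])
print("crop pred NL NR TR TL top",((proj(ft,W)-[225,150]+.5)*7).round(0).tolist(),"scene",((proj(fs,W)-[290,120]+.5)*7).round(0).tolist())
E
```

```text
t 15.45 xl,yl,zl [-25.9  -2.7  23.6] yaw err -0.19 tilt 32.75 roll -0.18 F(carrier) [-0.4 -0.5 -3.4] grip 19.4 F [-0.5 -0.4 -3.4] q [ 0.15  0.29 -0.87  2.2   0.85  0.71 -0.02]
(-26, 24, 33) [-0.1, -0.8, 2.9, 0.24, -0.21, -0.25] tcp [0.48  0.156 0.157]
(-26, 6, 33) [-6.5, 16.1, 2.9, 0.24, -0.21, -0.25] tcp [0.48  0.156 0.139]
crop pred NL NR TR TL top [[127.0, 636.0], [338.0, 690.0], [419.0, 260.0], [195.0, 205.0]] scene [[349.0, 238.0], [206.0, 299.0], [415.0, 313.0], [568.0, 245.0]]
```

View pics/s9.png

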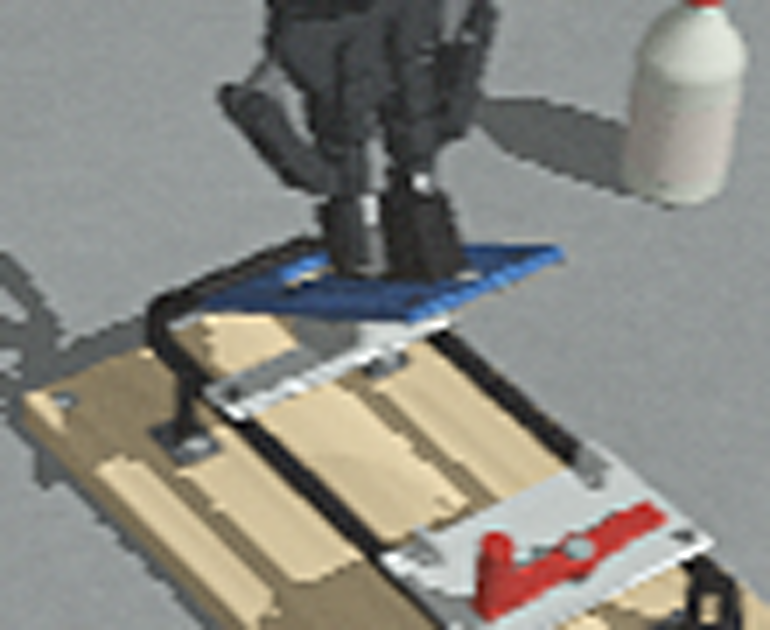

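View pics/t9.png

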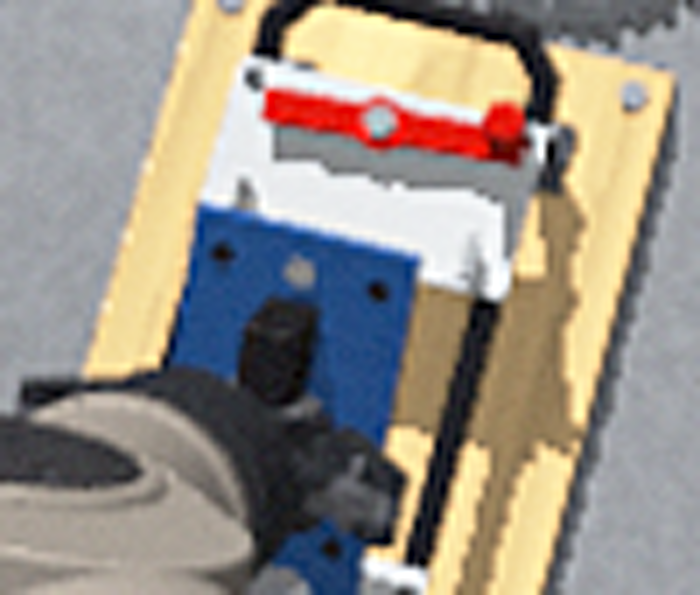

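```bash
python3 - <<'E'
from bench import r
from h import *
o=r.get_obs()
plan(o,(-26,24,35),(-26,14,35),(-26,7,35))
E
```

```text
(-26, 24, 35) [-1.4, -3.3, 2.3, 0.19, -0.18, -2.19] tcp [0.478 0.157 0.159]
(-26, 14, 35) [-4.9, 6.1, 2.3, 0.19, -0.18, -2.19] tcp [0.478 0.157 0.149]
(-26, 7, 35) [-7.4, 12.6, 2.3, 0.19, -0.18, -2.19] tcp [0.478 0.157 0.142]
```

Call:
drive_tool(series=[[-1,-2,1,0.1,-0.1,-1,10],[-1.4,-3.3,2.3,0.2,-0.2,-2.2,10],[-3,1.5,2.3,0.2,-0.2,-2.2,10],[-4.9,6,2.3,0.2,-0.2,-2.2,10],[-4.9,6,2.3,0.2,-0.2,-2.2,10]])

```text
clock: 16.05
tcp_pos: [0.4773, 0.1563, 0.1483]
orientation: [-1.593, -0.101, -0.527]
contact_force: [-0.7, -0.3, -5.2]
grip_width: 0.0193
```

```bash
python3 - <<'E'
from bench import r
from h import *
o=r.get_obs();status(o)
plan(o,(-26,14,35),(-26,7,35))
E
```

```text
t 16.05 xl,yl,zl [-26.4  -0.5  13.3] yaw err 0.06 tilt 34.95 roll -0.06 F(carrier) [-0.6 -0.5 -5.2] grip 19.3 F [-0.7 -0.3 -5.2] q [ 0.11  0.29 -0.84  2.23  0.94  0.7  -0.13]
(-26, 14, 35) [0.6, -0.5, 0.4, 0.03, 0.04, -0.05] tcp [0.478 0.157 0.149]
(-26, 7, 35) [-2.1, 5.9, 0.4, 0.03, 0.04, -0.05] tcp [0.478 0.157 0.142]
```

Call:
drive_tool(series=[[-0.7,2,0.2,0,0,0,10],[-1.4,4,0.4,0,0,0,10],[-2.1,5.9,0.4,0,0,0,10],[-2.1,5.9,0.4,0,0,0,10]])

```text
clock: 16.45
tcp_pos: [0.4776, 0.1564, 0.1417]
orientation: [-1.593, -0.1, -0.527]
contact_force: [-0.3, 0.1, -2.8]
grip_width: 0.0191
```

```bash
python3 - <<'E'
from bench import r
from h import *
import pickle
o=r.get_obs();status(o)
plan(o,(-18,7,35),(-12,7,35),(-8,7,35))
fs=r.grab_frame("scene");ft=r.grab_frame("top")
pickle.dump((fs,ft,o),open("f5.pkl","wb"))
crop(fs,290,120,100,80,8,"s10.png");crop(ft,225,160,100,75,8,"t10.png")
E
```

```text
t 16.45 xl,yl,zl [-26.1  -0.2   6.8] yaw err 0.06 tilt 34.92 roll -0.07 F(carrier) [-0.3 -0.  -2.8] grip 19.1 F [-0.3  0.1 -2.8] q [ 0.09  0.31 -0.84  2.24  0.96  0.69 -0.16]
(-18, 7, 35) [7.5, 2.8, 0.2, 0.05, 0.04, -0.08] tcp [0.485 0.154 0.142]
(-12, 7, 35) [13.1, 5.2, 0.2, 0.05, 0.04, -0.08] tcp [0.491 0.153 0.142]
(-8, 7, 35) [16.8, 6.7, 0.2, 0.05, 0.04, -0.08] tcp [0.495 0.152 0.142]
```

View pics/s10.png

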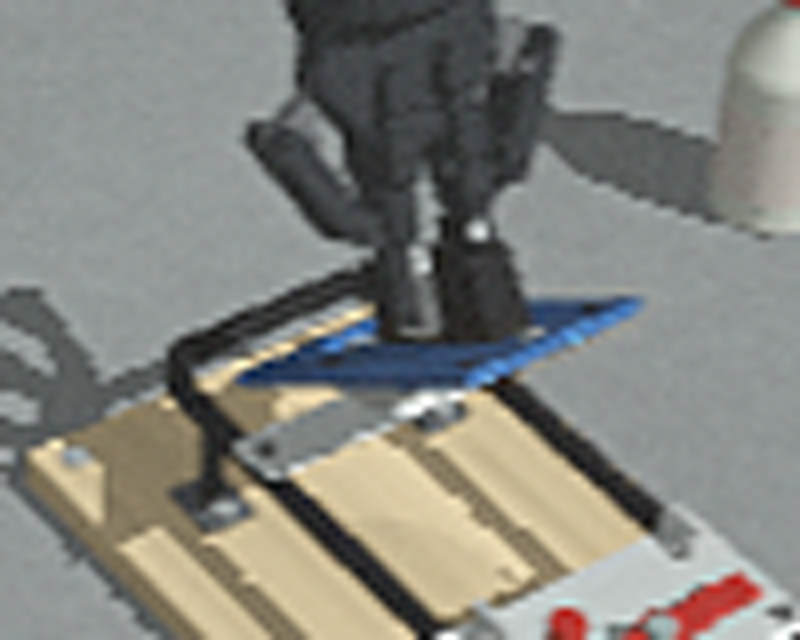

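View pics/t10.png

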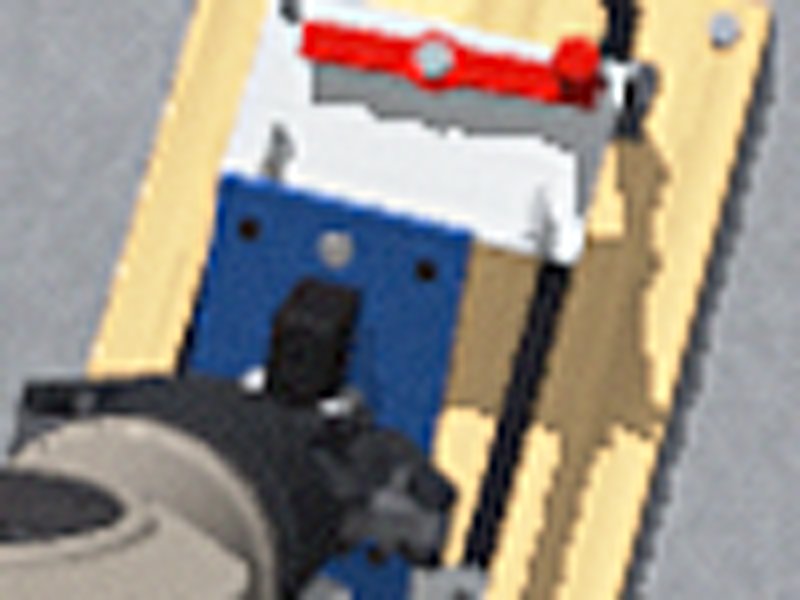

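Call:
drive_tool(series=[[3,1.2,0.1,0,0,0,10],[6,2.3,0.2,0,0,0,10],[9,3.5,0.2,0,0,0,10],[12,4.7,0.2,0,0,0,10],[12,4.7,0.2,0,0,0,10]])

```text
clock: 17.05
tcp_pos: [0.4908, 0.153, 0.1424]
orientation: [-1.593, -0.1, -0.528]
contact_force: [-0.5, 0.9, -3.0]
grip_width: 0.0192
```

```bash
python3 - <<'E'
from bench import r
from h import *
o=r.get_obs();status(o)
plan(o,(-10,7,35),(-8,7,35),(-6,7,35),(-4,7,35))
E
```

```text
t 17.05 xl,yl,zl [-12.5   0.1   7.4] yaw err -0.01 tilt 34.95 roll -0.04 F(carrier) [-0.7  0.7 -3. ] grip 19.2 F [-0.5  0.9 -3. ] q [ 0.11  0.32 -0.83  2.22  0.97  0.69 -0.13]
(-10, 7, 35) [2.1, 1.3, -0.1, 0.04, -0.01, -0.05] tcp [0.493 0.152 0.142]
(-8, 7, 35) [4.0, 2.1, -0.1, 0.04, -0.01, -0.05] tcp [0.495 0.152 0.142]
(-6, 7, 35) [5.8, 2.9, -0.1, 0.04, -0.01, -0.05] tcp [0.497 0.151 0.142]
(-4, 7, 35) [7.7, 3.6, -0.1, 0.04, -0.01, -0.05] tcp [0.499 0.151 0.142]
```

Call:
drive_tool(series=[[2,1.3,0,0,0,0,10],[3,1.7,0,0,0,0,10],[4,2.1,0,0,0,0,10],[4,2.1,0,0,0,0,10]])

```text
clock: 17.45
tcp_pos: [0.4952, 0.1517, 0.142]
orientation: [-1.593, -0.1, -0.528]
contact_force: [0.0, 0.2, -4.2]
grip_width: 0.0191
```

Call:
drive_tool(series=[[0.9,0.4,0,0,0,0,10],[0.9,0.4,0,0,0,0,10]])

```text
clock: 17.65
tcp_pos: [0.4962, 0.1514, 0.142]
orientation: [-1.593, -0.1, -0.528]
contact_force: [-0.2, 0.2, -3.6]
grip_width: 0.0188
```

```bash
python3 - <<'E'
from bench import r
from h import *
o=r.get_obs();status(o)
plan(o,(-6,7,35),(-5,7,35),(-4,7,35))
E
```

```text
t 17.65 xl,yl,zl [-6.9  0.1  7.1] yaw err -0.02 tilt 34.95 roll -0.04 F(carrier) [-0.2  0.2 -3.6] grip 18.8 F [-0.2  0.2 -3.6] q [ 0.11  0.33 -0.82  2.21  0.97  0.69 -0.12]
(-6, 7, 35) [0.7, 0.3, -0.1, 0.04, -0.02, -0.05] tcp [0.497 0.151 0.142]
(-5, 7, 35) [1.7, 0.7, -0.1, 0.04, -0.02, -0.05] tcp [0.498 0.151 0.142]
(-4, 7, 35) [2.6, 1.1, -0.1, 0.04, -0.02, -0.05] tcp [0.499 0.151 0.142]
```

Call:
drive_tool(series=[[0.4,0.1,0,0,0,0,10],[0.8,0.3,0,0,0,0,10],[0.8,0.3,0,0,0,0,10]])

```text
clock: 17.95
tcp_pos: [0.4971, 0.1512, 0.142]
orientation: [-1.593, -0.1, -0.528]
contact_force: [-0.6, 0.7, -3.8]
grip_width: 0.0195
```

Call:
drive_tool(series=[[0.4,0.1,0,0,0,0,10],[0.8,0.3,0,0,0,0,10],[0.8,0.3,0,0,0,0,10]])

```text
clock: 18.25
tcp_pos: [0.498, 0.1509, 0.1421]
orientation: [-1.593, -0.1, -0.528]
contact_force: [-0.2, -0.1, -3.0]
grip_width: 0.0191
```

```bash
python3 - <<'E'
from bench import r
from h import *
o=r.get_obs();status(o);print(o["moment"])
E
```

```text
t 18.25 xl,yl,zl [-5.   0.1  7.1] yaw err -0.02 tilt 34.95 roll -0.04 F(carrier) [-0.2 -0.2 -3. ] grip 19.1 F [-0.2 -0.1 -3. ] q [ 0.11  0.33 -0.82  2.21  0.97  0.69 -0.12]
[2.43838256e-01 6.64178886e-01 1.73927148e-04]
```

Call:
drive_tool(series=[[0.4,0.1,0,0,0,0,10],[0.8,0.3,0,0,0,0,10],[0.8,0.3,0,0,0,0,10]])

```text
clock: 18.55
tcp_pos: [0.4987, 0.1507, 0.142]
orientation: [-1.593, -0.1, -0.528]
contact_force: [-0.2, -0.7, -3.7]
grip_width: 0.0191
```

Call:
drive_tool(series=[[0.4,0.1,0,0,0,0,10],[0.8,0.3,0,0,0,0,10],[0.8,0.3,0,0,0,0,10]])

```text
clock: 18.85
tcp_pos: [0.4992, 0.1506, 0.1419]
orientation: [-1.593, -0.099, -0.527]
contact_force: [-1.5, 1.0, -4.3]
grip_width: 0.0192
```

```bash
python3 - <<'E'
from bench import r
from h import *
o=r.get_obs();status(o);print(o["moment"])
fs=r.grab_frame("scene");ft=r.grab_frame("top")
crop(fs,290,120,100,80,8,"s11.png");crop(ft,225,160,100,75,8,"t11.png")
E
```

```text
t 18.85 xl,yl,zl [-3.8  0.1  7. ] yaw err -0.01 tilt 34.91 roll -0.04 F(carrier) [-1.7  0.6 -4.3] grip 19.2 F [-1.5  1.  -4.3] q [ 0.11  0.33 -0.82  2.2   0.97  0.69 -0.12]
[ 0.34334336  1.23720857 -0.0321674 ]
```

View pics/s11.png

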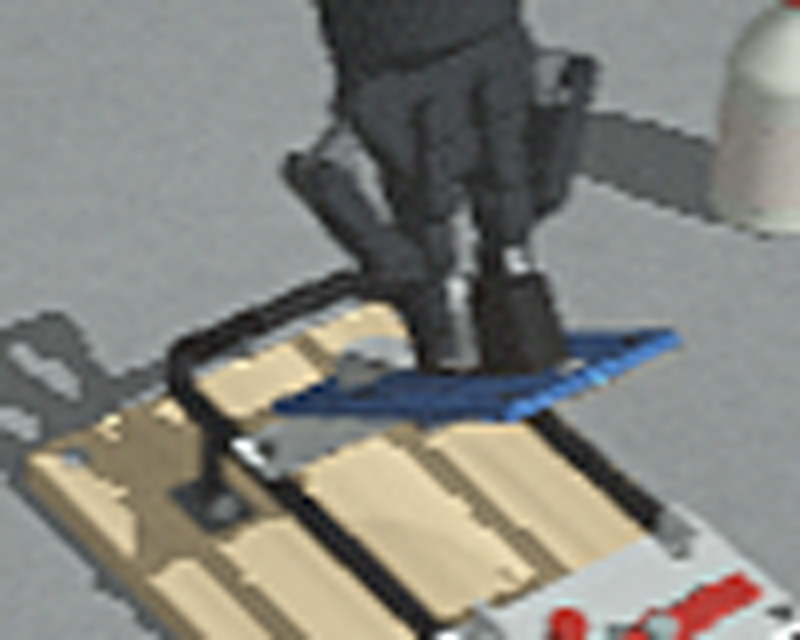

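View pics/t11.png

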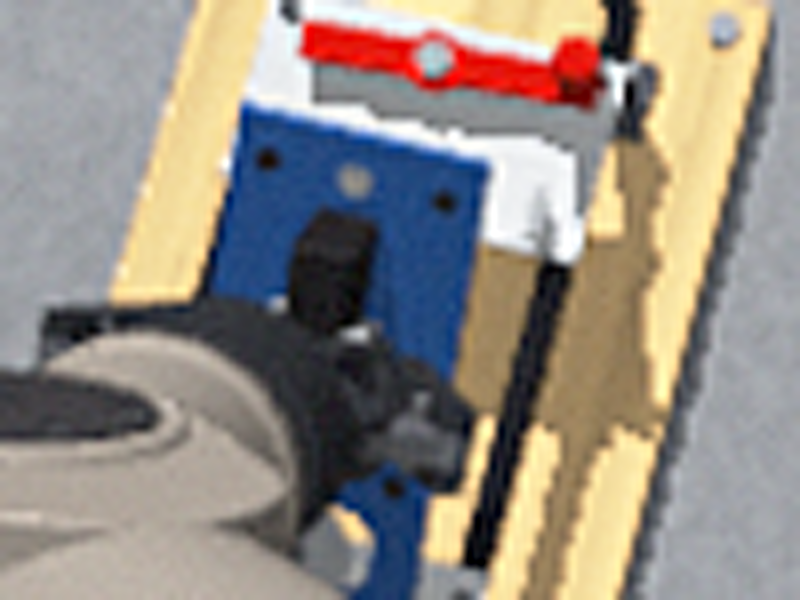

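```bash
python3 - <<'E'
from h import *
d=R.from_euler('z',YAW,degrees=True).as_matrix()[:,0]
s=open("h.py").read()
n=STUD+.0021*d;print(n)
s=s.replace("STUD=np.array([.4395,.1673,.073])","STUD=np.array([%.4f,%.4f,.073])"%(n[0],n[1]));open("h.py","w").write(s)
E
python3 - <<'E'
from bench import r
from h import *
o=r.get_obs();status(o)
plan(o,(-6.8,6.8,35),(-6.8,6.6,31),(-6.7,6.5,27),(-6.7,6.5,23),(-6.7,6.5,19))
E
```

```text
[0.44152165 0.16673174 0.073     ]
t 18.95 xl,yl,zl [-5.9  0.1  7. ] yaw err -0.01 tilt 34.91 roll -0.04 F(carrier) [-2.  -0.  -4.1] grip 19.0 F [-1.9  0.5 -4.1] q [ 0.11  0.33 -0.82  2.2   0.97  0.69 -0.12]
(-6.8, 6.8, 35) [-1.0, -0.3, -0.1, 0.04, -0.02, -0.09] tcp [0.498 0.151 0.142]
(-6.8, 6.6, 31) [0.9, 5.9, -0.1, 0.04, -0.02, 3.91] tcp [0.502 0.15  0.137]
(-6.7, 6.5, 27) [2.6, 12.1, -0.1, 0.04, -0.02, 7.91] tcp [0.506 0.149 0.132]
(-6.7, 6.5, 23) [3.7, 18.3, -0.1, 0.04, -0.02, 11.91] tcp [0.509 0.148 0.126]
(-6.7, 6.5, 19) [4.4, 24.6, -0.1, 0.04, -0.02, 15.91] tcp [0.512 0.147 0.121]
```

Call:
drive_tool(series=[[-1,-0.3,0,0,0,0,10],[0,2.8,0,0,0,2,10],[0.9,5.9,0,0,0,3.9,10],[1.8,9,0,0,0,5.9,10],[2.6,12.1,0,0,0,7.9,10]])

```text
clock: 19.45
tcp_pos: [0.5064, 0.1485, 0.1319]
orientation: [-1.587, 0.011, -0.419]
contact_force: [-1.2, 0.6, -3.5]
grip_width: 0.0187
```

```bash
python3 - <<'E'
from bench import r
from h import *
o=r.get_obs();status(o);print(o["moment"])
plan(o,(-6.7,6.5,27),(-6.7,6.5,25),(-6.7,6.5,23),(-6.7,6.5,21),(-6.7,6.5,19))
E
```

```text
t 19.45 xl,yl,zl [-6.3  0.1  6.7] yaw err -0.02 tilt 26.97 roll -0.04 F(carrier) [-1.4  0.3 -3.5] grip 18.7 F [-1.2  0.6 -3.5] q [ 0.21  0.4  -0.86  2.12  0.79  0.74  0.12]
[0.2183591  0.68064925 0.01413874]
(-6.7, 6.5, 27) [-0.4, 0.0, -0.0, 0.05, -0.03, -0.03] tcp [0.506 0.149 0.132]
(-6.7, 6.5, 25) [0.6, 3.0, -0.0, 0.05, -0.03, 1.97] tcp [0.508 0.148 0.129]
(-6.7, 6.5, 23) [1.6, 6.0, -0.0, 0.05, -0.03, 3.97] tcp [0.509 0.148 0.126]
(-6.7, 6.5, 21) [2.4, 9.1, -0.0, 0.04, -0.03, 5.97] tcp [0.511 0.147 0.124]
(-6.7, 6.5, 19) [3.1, 12.1, -0.0, 0.04, -0.03, 7.97] tcp [0.512 0.147 0.121]
```

Call:
drive_tool(series=[[0.3,1.5,0,0,0,1,10],[0.7,3,0,0,0,2,10],[1.2,4.5,0,0,0,3,10],[1.6,6,0,0,0,4,10],[1.6,6,0,0,0,4,10]])

```text
clock: 19.95
tcp_pos: [0.5096, 0.1474, 0.1263]
orientation: [-1.582, 0.068, -0.365]
contact_force: [-0.9, 0.3, -3.3]
grip_width: 0.0193
```

```bash
python3 - <<'E'
from bench import r
from h import *
o=r.get_obs();status(o);print(o["moment"])
plan(o,(-6.7,6.5,23),(-6.7,6.5,21),(-6.7,6.5,19),(-6.7,6.5,17),(-6.7,6.3,15),(-6.7,6,13))
E
```

```text
t 19.95 xl,yl,zl [-6.4 -0.1  6.4] yaw err -0.07 tilt 22.91 roll -0.04 F(carrier) [-0.9  0.1 -3.3] grip 19.3 F [-0.9  0.3 -3.3] q [ 0.25  0.45 -0.88  2.07  0.72  0.78  0.21]
[0.16467823 0.53526149 0.04472454]
(-6.7, 6.5, 23) [-0.3, -0.2, 0.2, 0.06, -0.08, -0.09] tcp [0.509 0.148 0.126]
(-6.7, 6.5, 21) [0.7, 2.7, 0.2, 0.05, -0.08, 1.91] tcp [0.511 0.147 0.124]
(-6.7, 6.5, 19) [1.7, 5.7, 0.2, 0.05, -0.08, 3.91] tcp [0.512 0.147 0.121]
(-6.7, 6.5, 17) [2.5, 8.8, 0.2, 0.05, -0.08, 5.91] tcp [0.514 0.146 0.118]
(-6.7, 6.3, 15) [3.2, 12.0, 0.2, 0.05, -0.08, 7.91] tcp [0.515 0.146 0.115]
(-6.7, 6, 13) [3.8, 15.4, 0.2, 0.05, -0.08, 9.91] tcp [0.516 0.146 0.112]
```

Call:
drive_tool(series=[[0.3,1.3,0.1,0,0,1,10],[0.8,2.7,0.2,0,0,1.9,10],[1.3,4.2,0.2,0,0,2.9,10],[1.8,5.7,0.2,0,0,3.9,10],[2.6,8.8,0.2,0,0,5.9,10]])

```text
clock: 20.45
tcp_pos: [0.5136, 0.1467, 0.1182]
orientation: [-1.571, 0.149, -0.283]
contact_force: [-0.1, 0.1, -4.3]
grip_width: 0.019
```

```bash
python3 - <<'E'
from bench import r
from h import *
import pickle
o=r.get_obs();status(o);print(o["moment"])
plan(o,(-6.7,6.3,15),(-6.7,6,13),(-6.7,5.5,11),(-6.7,5,9),(-6.7,4.5,7))
fs=r.grab_frame("scene");ft=r.grab_frame("top")
pickle.dump((fs,ft,o),open("f6.pkl","wb"))
crop(fs,290,120,100,80,8,"s12.png");crop(ft,225,160,100,75,8,"t12.png")
E
```

```text
t 20.45 xl,yl,zl [-6.9  0.3  6.7] yaw err -0.03 tilt 16.95 roll -0.04 F(carrier) [-0.2  0.  -4.3] grip 19.0 F [-0.1  0.1 -4.3] q [ 0.29  0.52 -0.91  2.    0.64  0.85  0.32]
[ 0.05970988  0.16325947 -0.03740988]
(-6.7, 6.3, 15) [1.1, 3.3, -0.2, 0.04, -0.03, 1.95] tcp [0.515 0.146 0.115]
(-6.7, 6, 13) [2.1, 6.6, -0.2, 0.04, -0.03, 3.95] tcp [0.516 0.146 0.112]
(-6.7, 5.5, 11) [2.9, 10.1, -0.2, 0.04, -0.04, 5.95] tcp [0.517 0.145 0.108]
(-6.7, 5, 9) [3.5, 13.7, -0.2, 0.04, -0.04, 7.95] tcp [0.518 0.145 0.105]
(-6.7, 4.5, 7) [4.1, 17.3, -0.2, 0.04, -0.04, 9.95] tcp [0.519 0.145 0.101]
```

View pics/s12.png

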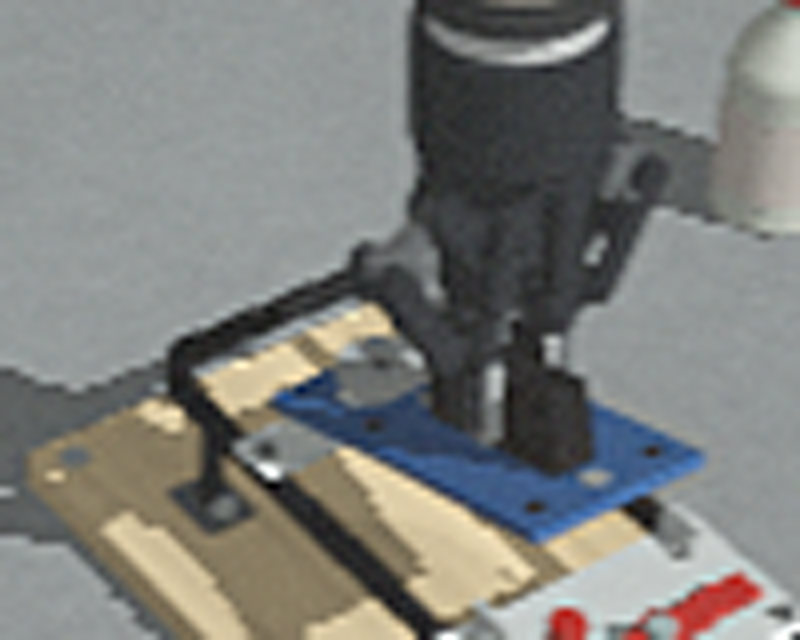

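View pics/t12.png

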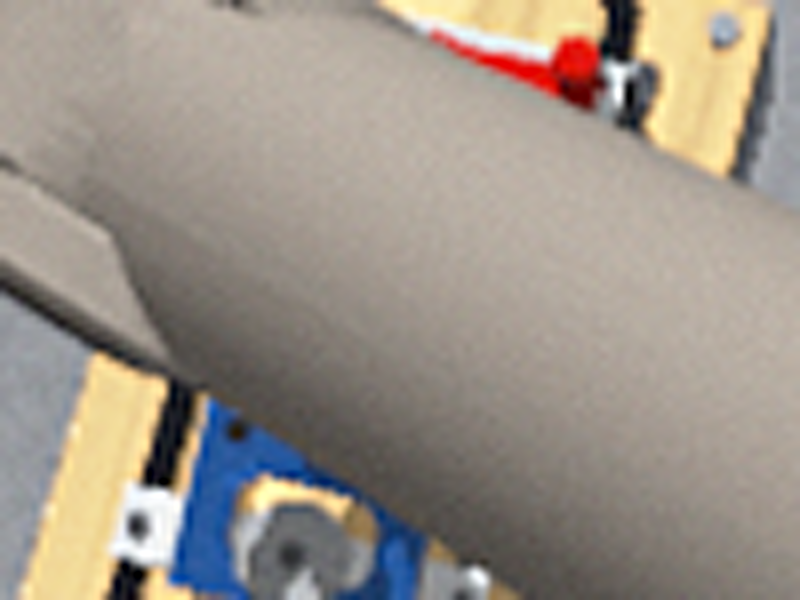

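Call:
drive_tool(series=[[1.1,3.3,-0.2,0,0,2,10],[2.1,6.6,-0.2,0,0,4,10],[2.9,10.1,-0.2,0,0,6,10],[3.5,13.7,-0.2,0,0,8,10],[4.1,17.3,-0.2,0,0,10,10]])

```text
clock: 21.05
tcp_pos: [0.519, 0.1445, 0.1003]
orientation: [-1.546, 0.29, -0.144]
contact_force: [-3.0, 0.3, -1.7]
grip_width: 0.0191
```

Call:
drive_tool(series=[[0,0,0,0,0,0,10]])

```text
clock: 21.15
tcp_pos: [0.5189, 0.144, 0.0993]
orientation: [-1.546, 0.294, -0.142]
contact_force: [-2.2, 0.5, -3.2]
grip_width: 0.0188
```

```bash
python3 - <<'E'
from bench import r
from h import *
import pickle
o=r.get_obs();status(o);print(o["moment"])
plan(o,(-6.7,4,6),(-6.7,3,5),(-6.7,2.5,4),(-6.7,2,3))
fs=r.grab_frame("scene");ft=r.grab_frame("top")
pickle.dump((fs,ft,o),open("f7.pkl","wb"))
crop(fs,310,140,90,70,8.8,"s13.png");crop(ft,225,160,100,75,8,"t13.png")
Rp,P=plate_pose(o)
W=np.array([P+Rp@np.array(c) for c in [(-.105,.04,-.017),(-.105,-.04,-.017),(.065,-.04,-.017),(.065,.04,-.017),(.065,-.04,-.023),(.065,.04,-.023)]])
C=R.from_euler('z',YAW,degrees=True).as_matrix()
L=np.array([STUD+C@np.array(c)/1000 for c in ((122,43,14),(122,-43,14),(140,43,14),(140,-43,14))])
print("crop pred NL NR TR TL scene",((proj(fs,W)-[310,140]+.5)*8.8).round(0).tolist(),"lugs",((proj(fs,L)-[310,140]+.5)*8.8).round(0).tolist())
E
```

```text
t 21.15 xl,yl,zl [-6.7 -0.5  3.2] yaw err -0.26 tilt 6.47 roll -0.05 F(carrier) [-2.3 -0.1 -3.2] grip 18.8 F [-2.2  0.5 -3.2] q [ 0.34  0.65 -0.93  1.89  0.53  0.98  0.46]
[-0.02093874  0.52972509  0.0755009 ]
(-6.7, 4, 6) [0.2, -0.1, 0.9, 0.02, -0.27, 0.47] tcp [0.519 0.145 0.099]
(-6.7, 3, 5) [0.8, 2.4, 0.9, 0.02, -0.27, 1.47] tcp [0.52  0.145 0.097]
(-6.7, 2.5, 4) [1.3, 4.4, 0.9, 0.02, -0.27, 2.47] tcp [0.52  0.145 0.095]
(-6.7, 2, 3) [1.8, 6.4, 0.9, 0.02, -0.27, 3.47] tcp [0.52  0.145 0.093]
crop pred NL NR TR TL scene [[301.0, 184.0], [123.0, 262.0], [421.0, 496.0], [606.0, 406.0], [421.0, 510.0], [606.0, 420.0]] lugs [[559.0, 384.0], [363.0, 479.0], [593.0, 413.0], [396.0, 510.0]]
```

View pics/s13.png

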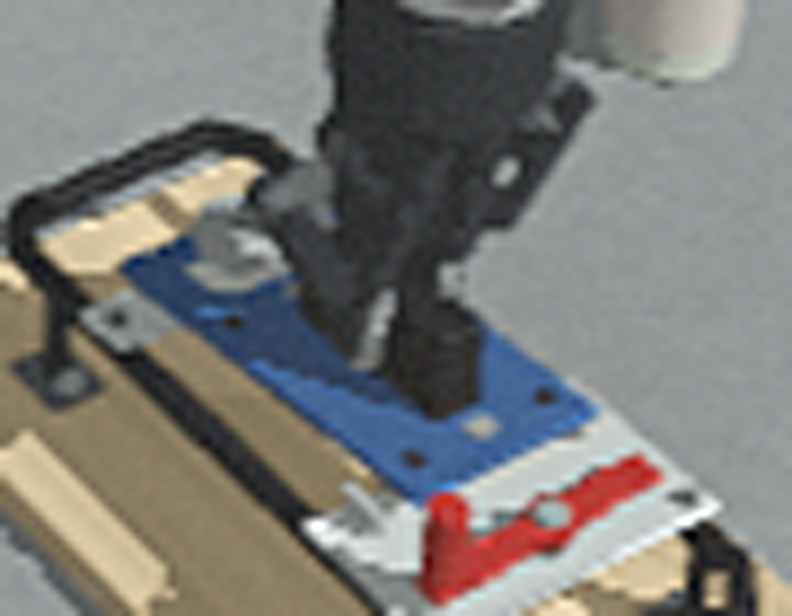

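View pics/t13.png

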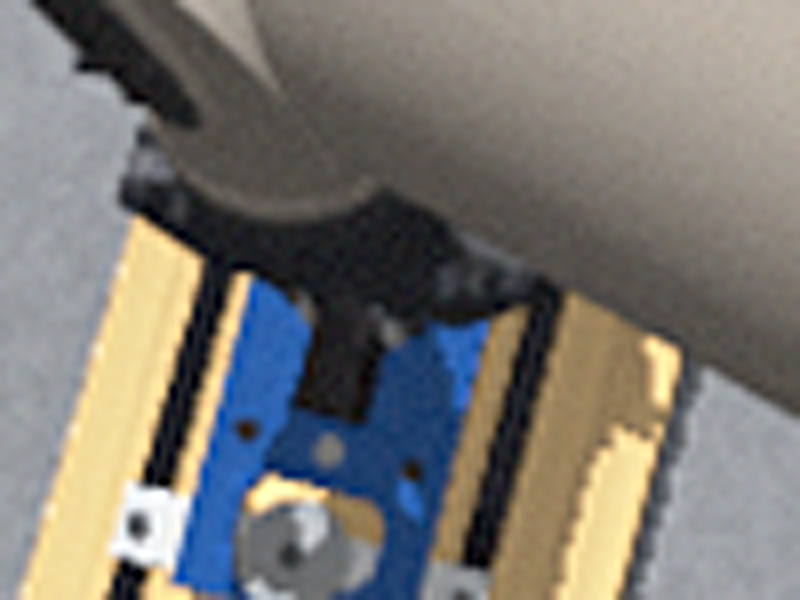

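```bash
python3 - <<'E'
from h import *
import pickle
fs,ft=pickle.load(open("f0.pkl","rb"))
C=R.from_euler('z',YAW,degrees=True).as_matrix()
L=np.array([STUD+C@np.array(c)/1000 for c in ((122,43,0),(140,43,0),(122,-43,0),(140,-43,0),(120,62,0),(120,-62,0),(190,62,0),(190,-62,0),(122,43,14),(140,43,14),(122,-43,14),(140,-43,14))])
crop(ft,245,150,60,50,13,"t14.png",proj(ft,L)); crop(fs,335,170,65,50,12,"s14.png",proj(fs,L))
E
```

```text
(no output)
```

View pics/t14.png

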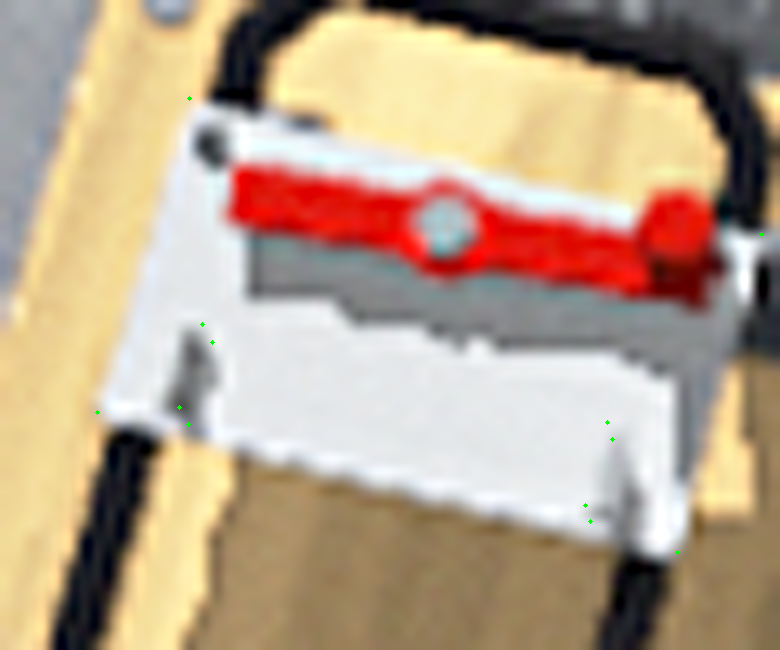

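View pics/s14.png

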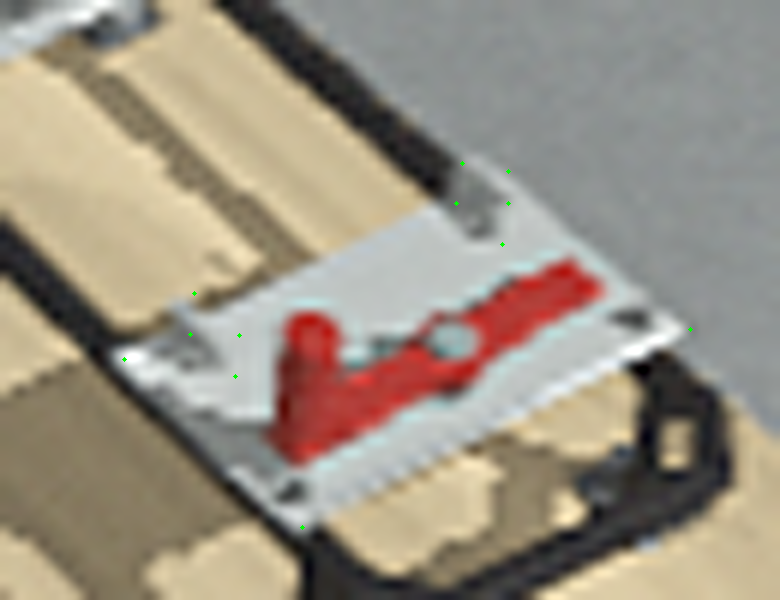

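```bash
sed -i 's/YAW = -15.7/YAW=-16.1/; s/YAW=-15.7/YAW=-16.1/' h.py; python3 - <<'E'
from bench import r
from h import *
o=r.get_obs();status(o)
plan(o,(-7,4,6,-.3),(-7,3.5,5,-.3),(-7,3,4.5,-.3),(-7,2.5,3,-.3))
E
```

```text
t 21.25 xl,yl,zl [-6.8 -0.6  3.4] yaw err 0.22 tilt 6.63 roll -0.06 F(carrier) [-2.4 -1.  -4.3] grip 19.2 F [-2.6 -0.3 -4.3] q [ 0.34  0.64 -0.93  1.89  0.53  0.98  0.46]
(-7, 4, 6, -0.3) [0.1, 0.3, -0.0, 0.08, 0.21, 0.63] tcp [0.519 0.144 0.099]
(-7, 3.5, 5, -0.3) [0.7, 2.3, -0.0, 0.08, 0.21, 1.63] tcp [0.519 0.144 0.097]
(-7, 3, 4.5, -0.3) [0.9, 3.6, -0.0, 0.08, 0.2, 2.13] tcp [0.519 0.144 0.096]
(-7, 2.5, 3, -0.3) [1.7, 6.3, -0.0, 0.09, 0.2, 3.63] tcp [0.52  0.144 0.093]
```

Call:
drive_tool(series=[[-0.4,0.3,0,0,0.2,0.6,10],[0,1.3,0,0,0.2,1.1,10],[0.3,2.3,0,0,0.2,1.6,10],[0.5,3.6,0,0,0.2,2.1,10],[0.5,3.6,0,0,0.2,2.1,10]])

```text
clock: 21.75
tcp_pos: [0.5192, 0.1439, 0.0959]
orientation: [-1.54, 0.322, -0.118]
contact_force: [-0.7, 1.2, -4.3]
grip_width: 0.0192
```

```bash
python3 - <<'E'
from bench import r
from h import *
o=r.get_obs();status(o);print(o["moment"])
plan(o,(-7.3,2.6,3.5,-.3),(-7.3,2,2.5,-.3),(-7.3,1.5,1.5,-.3),(-7.3,1,.7,-.3))
E
```

```text
t 21.75 xl,yl,zl [-7.  -0.3  2.8] yaw err -0.01 tilt 4.52 roll -0.08 F(carrier) [-1.   1.  -4.3] grip 19.2 F [-0.7  1.2 -4.3] q [ 0.34  0.67 -0.93  1.87  0.52  1.    0.48]
[-0.0745083  -0.12914416  0.03096643]
(-7.3, 2.6, 3.5, -0.3) [0.3, 1.8, 0.0, 0.07, -0.03, 1.02] tcp [0.519 0.144 0.094]
(-7.3, 2, 2.5, -0.3) [0.9, 3.9, 0.0, 0.07, -0.03, 2.02] tcp [0.52  0.144 0.092]
(-7.3, 1.5, 1.5, -0.3) [1.5, 5.9, 0.0, 0.07, -0.03, 3.02] tcp [0.52  0.144 0.09 ]
(-7.3, 1, 0.7, -0.3) [1.9, 7.6, 0.0, 0.07, -0.03, 3.82] tcp [0.52  0.144 0.088]
```

Call:
drive_tool(series=[[0.2,1,0,0,0,0.5,10],[0.3,1.8,0,0,0,1,10],[0.6,2.8,0,0,0,1.5,10],[0.9,3.9,0,0,0,2,10],[0.9,3.9,0,0,0,2,10]])

```text
clock: 22.25
tcp_pos: [0.5197, 0.1436, 0.0916]
orientation: [-1.534, 0.35, -0.09]
contact_force: [-0.4, 0.1, -3.4]
grip_width: 0.0191
```

```bash
python3 - <<'E'
from bench import r
from h import *
o=r.get_obs();status(o);print(o["moment"])
plan(o,(-7.3,1.8,1.8,-.3),(-7.3,1.2,1,-.3),(-7.3,.7,.4,-.3),(-7.3,0.3,0,-.3))
fs=r.grab_frame("scene")
crop(fs,310,140,90,70,8.8,"s15.png")
E
```

```text
t 22.25 xl,yl,zl [-7.2 -0.5  1.7] yaw err -0.04 tilt 2.47 roll -0.08 F(carrier) [-0.4  0.  -3.4] grip 19.1 F [-0.4  0.1 -3.4] q [ 0.34  0.7  -0.93  1.84  0.5   1.03  0.5 ]
[-0.05950171 -0.21153231  0.03386163]
(-7.3, 1.8, 1.8, -0.3) [0.2, 0.9, 0.2, 0.07, -0.05, 0.67] tcp [0.52  0.144 0.091]
(-7.3, 1.2, 1, -0.3) [0.7, 2.7, 0.2, 0.07, -0.05, 1.47] tcp [0.52  0.144 0.089]
(-7.3, 0.7, 0.4, -0.3) [1.1, 4.1, 0.2, 0.07, -0.05, 2.07] tcp [0.52  0.144 0.087]
(-7.3, 0.3, 0, -0.3) [1.4, 5.1, 0.2, 0.07, -0.06, 2.47] tcp [0.52  0.144 0.086]
```

View pics/s15.png

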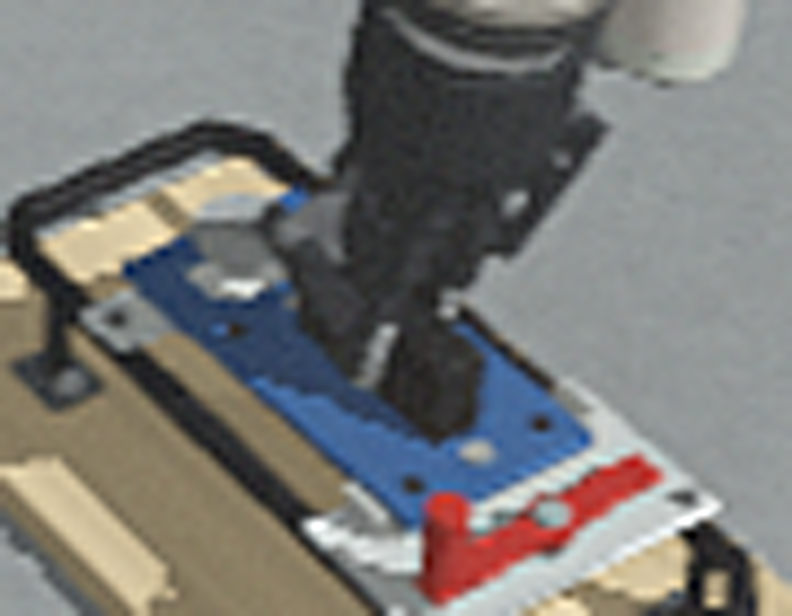

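Call:
drive_tool(series=[[0.2,0.9,0.1,0,0,0.6,10],[0.4,1.8,0.1,0,0,1,10],[0.7,2.7,0.1,0,0,1.5,10],[0.9,3.4,0.1,0,0,1.8,10],[0.9,3.4,0.1,0,0,1.8,10]])

```text
clock: 22.8
tcp_pos: [0.5201, 0.1436, 0.088]
orientation: [-1.527, 0.374, -0.065]
contact_force: [-0.1, -0.2, -4.2]
grip_width: 0.019
```

```bash
python3 - <<'E'
from bench import r
from h import *
o=r.get_obs();status(o);print(o["moment"])
plan(o,(-7.3,.7,.4,-.3),(-7.3,0.3,0,-.3),(-7.3,-.5,0,-.3),(-7.3,-1,0,-.3))
E
```

```text
t 22.8 xl,yl,zl [-7.3 -0.4  0.9] yaw err -0.05 tilt 0.67 roll -0.08 F(carrier) [-0.  -0.2 -4.2] grip 19.0 F [-0.1 -0.2 -4.2] q [ 0.35  0.72 -0.93  1.82  0.49  1.05  0.52]
[-0.06225559 -0.44367943 -0.00563834]
(-7.3, 0.7, 0.4, -0.3) [0.2, 0.6, 0.1, 0.07, -0.07, 0.27] tcp [0.52  0.144 0.087]
(-7.3, 0.3, 0, -0.3) [0.5, 1.6, 0.1, 0.07, -0.07, 0.67] tcp [0.52  0.144 0.086]
(-7.3, -0.5, 0, -0.3) [0.6, 2.3, 0.1, 0.07, -0.07, 0.67] tcp [0.52  0.144 0.086]
(-7.3, -1, 0, -0.3) [0.7, 2.8, 0.1, 0.07, -0.07, 0.67] tcp [0.52  0.144 0.085]
```

Call:
drive_tool(series=[[0.1,0.4,0,0,0,0.2,10],[0.2,0.8,0,0,0,0.4,10],[0.4,1.2,0,0,0,0.6,10],[0.4,1.5,0,0,0,0.7,10],[0.4,1.5,0,0,0,0.7,10]])

```text
clock: 23.3
tcp_pos: [0.5202, 0.1436, 0.0864]
orientation: [-1.525, 0.384, -0.056]
contact_force: [0.4, 0.6, -4.1]
grip_width: 0.019
```

```bash
python3 - <<'E'
from bench import r
from h import *
o=r.get_obs();status(o);print(o["moment"])
plan(o,(-7.3,-.5,0,-.3),(-7.3,-1,0,-.3))
E
```

```text
t 23.3 xl,yl,zl [-7.3 -0.4  0.4] yaw err -0.05 tilt -0.04 roll -0.08 F(carrier) [ 0.2  0.7 -4.1] grip 19.0 F [ 0.4  0.6 -4.1] q [ 0.35  0.73 -0.93  1.82  0.48  1.06  0.52]
[-0.0897076  -0.35457637 -0.0220165 ]
(-7.3, -0.5, 0, -0.3) [0.2, 0.8, 0.1, 0.07, -0.07, -0.04] tcp [0.52  0.144 0.086]
(-7.3, -1, 0, -0.3) [0.3, 1.3, 0.1, 0.07, -0.07, -0.04] tcp [0.52  0.144 0.085]
```

No contact yet; creep down 0.4 mm at a time.

Call:
drive_tool(series=[[0,0.3,0,0,0,0,10],[0.1,0.6,0,0,0,0,10],[0.1,0.6,0,0,0,0,10]])

```text
clock: 23.6
tcp_pos: [0.5202, 0.1435, 0.0858]
orientation: [-1.525, 0.384, -0.056]
contact_force: [-0.3, -0.5, -3.7]
grip_width: 0.0191
```

Call:
drive_tool(series=[[0,0.3,0,0,0,0,10],[0.1,0.6,0,0,0,0,10],[0.1,0.6,0,0,0,0,10]])

```text
clock: 23.9
tcp_pos: [0.5201, 0.1435, 0.0852]
orientation: [-1.525, 0.384, -0.056]
contact_force: [-0.1, -0.3, -3.4]
grip_width: 0.019
```

```bash
python3 - <<'E'
from bench import r
from h import *
o=r.get_obs();status(o);print(o["moment"])
E
```

```text
t 23.9 xl,yl,zl [-7.4 -0.4 -0.8] yaw err -0.05 tilt -0.04 roll -0.08 F(carrier) [ 0.  -0.3 -3.4] grip 19.0 F [-0.1 -0.3 -3.4] q [ 0.35  0.73 -0.93  1.82  0.48  1.06  0.52]
[-0.12927196 -0.40579489  0.02274313]
```

Call:
drive_tool(series=[[0,0.3,0,0,0,0,10],[0.1,0.5,0,0,0,0,10],[0.1,0.5,0,0,0,0,10]])

```text
clock: 24.2
tcp_pos: [0.5201, 0.1435, 0.0851]
orientation: [-1.525, 0.384, -0.056]
contact_force: [-2.0, -2.6, 3.8]
grip_width: 0.0189
```

Call:
drive_tool(series=[[0,0.3,0,0,0,0,10],[0.1,0.5,0,0,0,0,10],[0.1,0.5,0,0,0,0,10]])

```text
clock: 24.5
tcp_pos: [0.5201, 0.1435, 0.0851]
orientation: [-1.526, 0.384, -0.056]
contact_force: [-2.0, -2.8, 7.0]
grip_width: 0.0191
```

```bash
python3 - <<'E'
from bench import r
from h import *
o=r.get_obs();status(o);print(o["moment"])
E
```

```text
t 24.5 xl,yl,zl [-7.4 -0.4 -0.9] yaw err -0.06 tilt -0.03 roll -0.12 F(carrier) [-1.2 -3.3  7. ] grip 19.1 F [-2.  -2.8  7. ] q [ 0.35  0.73 -0.93  1.82  0.48  1.06  0.52]
[-0.34337514  0.50410969  0.1277124 ]
```

```bash
python3 - <<'E'
from bench import r
from h import *
o=r.get_obs()
plan(o,(-7.4,-.8,-.03,-.4),(-7.4,-.7,-.3,-.4),(-7.4,-.7,-.6,-.4),(-7.4,-.7,-.9,-.4))
E
```

```text
(-7.4, -0.8, -0.03, -0.4) [-0.0, -0.1, 0.1, 0.1, -0.08, -0.0] tcp [0.52  0.144 0.085]
(-7.4, -0.7, -0.3, -0.4) [0.1, 0.2, 0.1, 0.1, -0.08, 0.27] tcp [0.52  0.144 0.085]
(-7.4, -0.7, -0.6, -0.4) [0.3, 0.6, 0.1, 0.1, -0.08, 0.57] tcp [0.52  0.144 0.084]
(-7.4, -0.7, -0.9, -0.4) [0.4, 1.0, 0.1, 0.1, -0.08, 0.87] tcp [0.52  0.144 0.084]
```

Call:
drive_tool(series=[[0,0,0,0,0,0.1,10],[0.1,0.2,0,0,0,0.3,10],[0.1,0.2,0,0,0,0.3,10]])

```text
clock: 24.8
tcp_pos: [0.5201, 0.1435, 0.0851]
orientation: [-1.525, 0.388, -0.051]
contact_force: [-4.1, -2.8, 5.9]
grip_width: 0.0193
```

```bash
python3 - <<'E'
from bench import r
from h import *
o=r.get_obs();status(o);print(o["moment"])
E
```

```text
t 24.8 xl,yl,zl [-7.5 -0.4 -0.4] yaw err -0.05 tilt -0.35 roll -0.13 F(carrier) [-3.2 -3.8  5.9] grip 19.3 F [-4.1 -2.8  5.9] q [ 0.35  0.73 -0.93  1.81  0.48  1.07  0.52]
[-0.36869804  0.24090698  0.11978618]
```

```bash
python3 - <<'E'
from bench import r
from h import *
import pickle
fs=r.grab_frame("scene");ft=r.grab_frame("top");o=r.get_obs();status(o)
pickle.dump((fs,ft,o),open("f8.pkl","wb"))
crop(fs,310,140,90,70,8.8,"s16.png")
E
```

```text
t 24.9 xl,yl,zl [-7.5 -0.4 -0.4] yaw err -0.05 tilt -0.34 roll -0.13 F(carrier) [-2.4 -3.3  5. ] grip 19.1 F [-3.2 -2.5  5. ] q [ 0.35  0.73 -0.93  1.81  0.48  1.07  0.52]
```

View pics/s16.png

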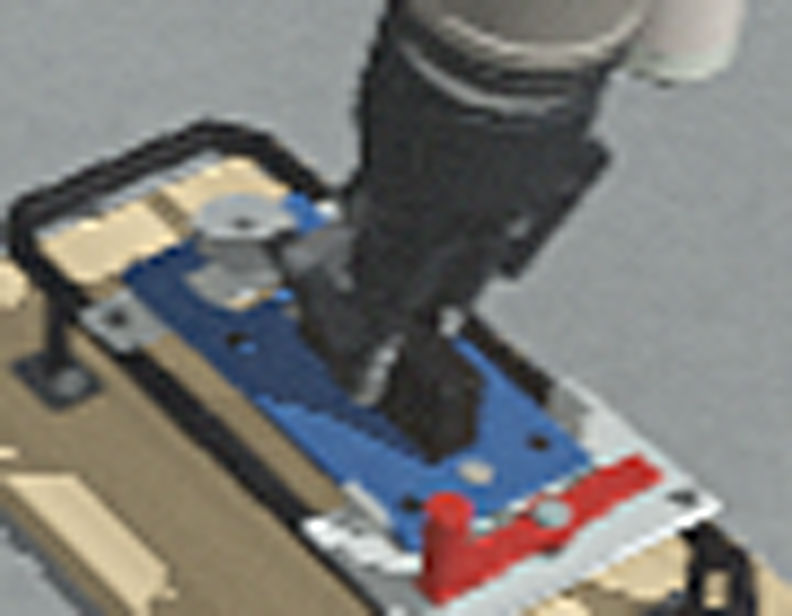

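Call:
drive_tool(series=[[0.1,0.2,0,0,0,0.2,10],[0.1,0.3,0,0,0,0.4,10],[0.1,0.3,0,0,0,0.4,10]])

```text
clock: 25.2
tcp_pos: [0.52, 0.1436, 0.0853]
orientation: [-1.524, 0.393, -0.046]
contact_force: [-4.1, -3.2, 6.4]
grip_width: 0.0191
```

```bash
python3 - <<'E'
from bench import r
from h import *
o=r.get_obs();status(o);print(o["moment"])
E
```

```text
t 25.2 xl,yl,zl [-7.7 -0.4  0.4] yaw err -0.04 tilt -0.76 roll -0.14 F(carrier) [-3.1 -4.3  6.4] grip 19.1 F [-4.1 -3.2  6.4] q [ 0.35  0.74 -0.93  1.81  0.48  1.07  0.53]
[-0.58911793  0.28113311  0.08133615]
```

Call:
drive_tool(series=[[0,-0.3,0,0,0,-0.2,10],[0,-0.3,0,0,0,-0.3,10]])

```text
clock: 25.4
tcp_pos: [0.5202, 0.1437, 0.0853]
orientation: [-1.524, 0.389, -0.05]
contact_force: [-0.8, -0.0, -0.0]
grip_width: 0.019
```

Call:
drive_tool(series=[[0,0,0,0,0,0,24],[0,0,0,0,0,0,30],[0,0,0,0,0,0,40],[0,0,0,0,0,0,45]], squeeze=20)

```text
clock: 25.8
tcp_pos: [0.5203, 0.1438, 0.0853]
orientation: [-1.524, 0.389, -0.05]
contact_force: [-0.8, 0.1, -0.2]
grip_width: 0.045
```

```bash
python3 - <<'E'
from bench import r
from h import *
import pickle
fs=r.grab_frame("scene");o=r.get_obs();status(o)
crop(fs,310,140,90,70,8.8,"s17.png")
E
```

```text
t 25.85 xl,yl,zl [-7.4 -0.1 -0.1] yaw err -0.04 tilt -0.45 roll -0.11 F(carrier) [-0.7  0.1 -0.4] grip 44.9 F [-0.6  0.3 -0.4] q [ 0.35  0.73 -0.93  1.81  0.48  1.07  0.52]
```

View pics/s17.png

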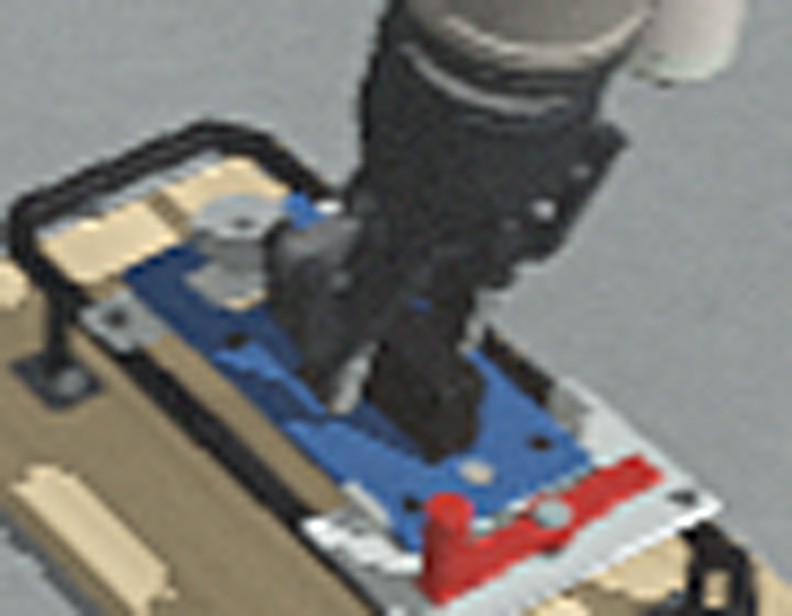

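Call:
drive_tool(series=[[0,-15,0,0,0,0,45],[0,-40,0,0,0,0,45],[0,-75,0,0,0,0,45],[0,-110,0,0,0,0,30],[0,-140,0,0,0,0,30]])

```text
clock: 26.35
tcp_pos: [0.5502, 0.1358, 0.225]
orientation: [-1.523, 0.387, -0.051]
contact_force: [0.0, -0.1, -0.4]
grip_width: 0.0302
```

```bash
cat >> h.py <<'E'
PIV=np.array([.6068,.1198])
def knobpose(q,z,lead=0.0,rad=0.0,toolang=None):
    # q rad; tool jaw axis tangential; lead mm ahead in closing direction
    C=R.from_euler('z',YAW,degrees=True).as_matrix()[:2,:2]
    k=PIV+C@((.05+rad/1000)*np.array([np.cos(q),-np.sin(q)])+lead/1000*np.array([np.sin(q),np.cos(q)]))
    t=q if toolang is None else toolang
    return np.r_[k,z],Rtool(YAW-np.degrees(t),0,1)
E
python3 - <<'E'
from bench import r
from h import *
o=r.get_obs();status(o)
C=R.from_euler('z',YAW,degrees=True).as_matrix()[:2,:2]
v=C.T@(np.array([.5956,.0702])-PIV);print(v,np.linalg.norm(v),np.arctan2(-v[1],v[0]))
p,M=knobpose(1.45,.16);print(p,np.r_[go(o,p,M)])
p,M=knobpose(1.45,.099);print(p,np.r_[go(o,p,M)])
fs=r.grab_frame("scene");ft=r.grab_frame("top")
crop(fs,310,140,90,70,8.8,"s18.png");crop(ft,225,150,100,85,8,"t18.png")
E
```

```text
t 26.35 xl,yl,zl [ 23.5   0.5 139.5] yaw err -0.04 tilt -0.36 roll -0.03 F(carrier) [ 0.  -0.  -0.4] grip 30.2 F [ 0.  -0.1 -0.4] q [ 0.41  0.61 -1.01  1.64  0.36  1.32  0.62]
[ 0.00299408 -0.05076057] 0.050848795462626245 1.5118802191292895
[0.59882413 0.07044024 0.16      ] [ 77.4   49.6  -49.2    9.02  82.69 -10.13]
[0.59882413 0.07044024 0.099     ] [ 90.5  109.2  -49.2    9.02  82.69 -10.13]
```

View pics/s18.png

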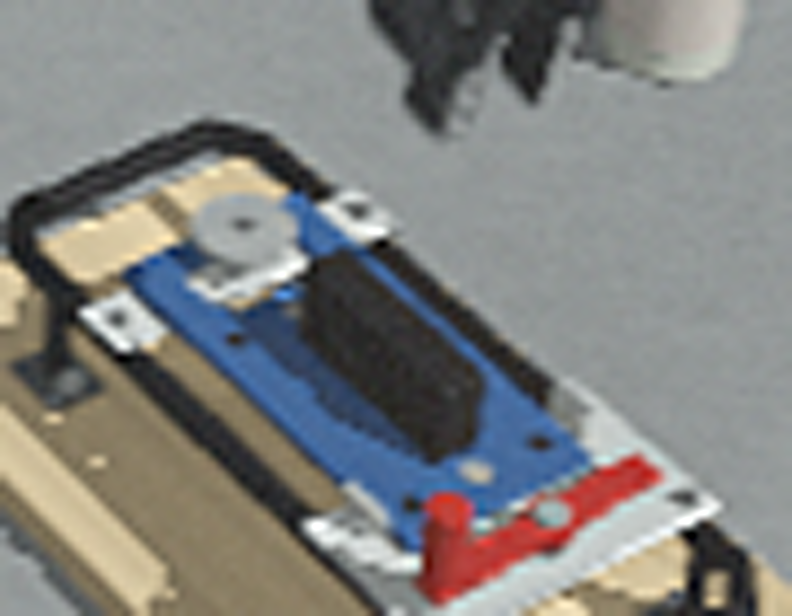

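View pics/t18.png

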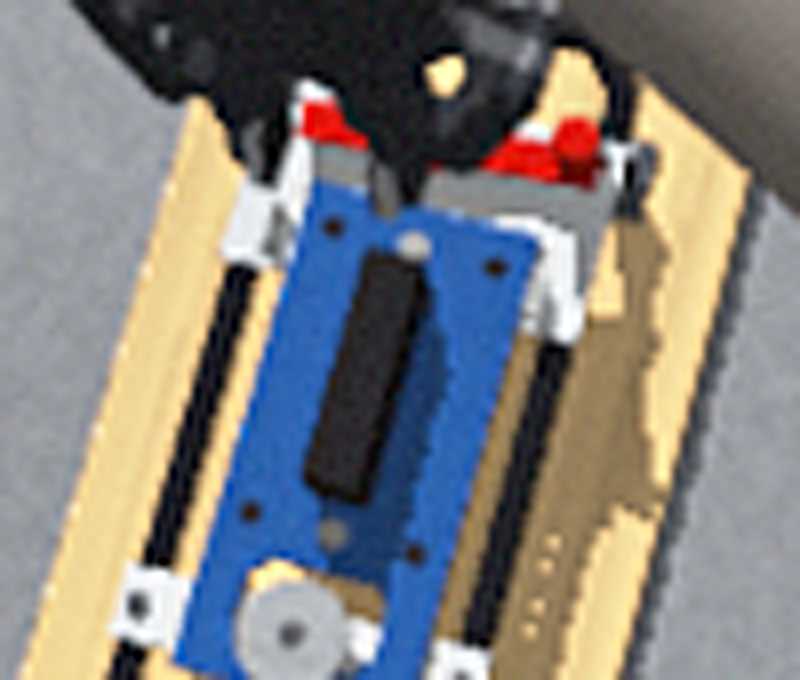

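Call:
drive_tool(series=[[10,0,-6,0.9,8.3,-1,34],[22,5,-13,1.8,16.6,-2,34],[34,10,-20,2.7,24.8,-3,34],[46,15,-28,3.6,33,-4,34],[58,20,-35,4.5,41.3,-5,34]])

```text
clock: 26.95
tcp_pos: [0.5931, 0.0879, 0.1953]
orientation: [-1.4, 0.877, -0.698]
contact_force: [0.3, -0.1, 0.2]
grip_width: 0.0339
```

```bash
python3 - <<'E'
from bench import r
from h import *
o=r.get_obs();print(o["joints"].round(2))
p,M=knobpose(1.5,.16);print(p,np.r_[go(o,p,M)])
E
```

```text
[ 0.37  0.56 -0.81  1.68  0.32  1.14  0.04]
[0.59636714 0.07090056 0.16      ] [19.8  33.6  -5.    4.31 43.84 -5.02]
```

Call:
drive_tool(series=[[4,6,-1,0.8,8,-0.9,34],[8,12,-2,1.6,16,-1.8,34],[12,18,-3,2.5,25,-2.8,34],[16,25,-4,3.3,33,-3.7,34],[19.8,33,-5,4,41,-4.6,34]])

```text
clock: 27.45
tcp_pos: [0.5961, 0.0707, 0.1606]
orientation: [-1.124, 1.338, -1.323]
contact_force: [-0.4, 0.1, -0.6]
grip_width: 0.034
```

Call:
drive_tool(series=[[0,0,0,0,2,0,34],[0,0,0,0,2,0,34]])

```text
clock: 27.65
tcp_pos: [0.5956, 0.071, 0.1606]
orientation: [-1.106, 1.363, -1.348]
contact_force: [0.3, 0.4, -0.4]
grip_width: 0.0341
```

```bash
python3 - <<'E'
from bench import r
from h import *
o=r.get_obs();print(o["joints"].round(2),o["contact_force"],o["clock"])
for z in(.14,.115,.099):
    p,M=knobpose(1.5,z);print(p,np.r_[go(o,p,M)])
fs=r.grab_frame("scene");ft=r.grab_frame("top")
crop(fs,320,140,90,70,8.8,"s19.png");crop(ft,245,130,80,65,9,"t19.png")
E
```

```text
[ 0.23  0.5  -0.59  1.77  0.32  0.97 -0.69] [ 0.26040667  0.42148833 -0.433829  ] 27.65
[0.59636714 0.07090056 0.14      ] [ 0.1  20.6   0.9   0.34  0.54 -0.35]
[0.59636714 0.07090056 0.115     ] [ 0.3  45.6   1.    0.34  0.54 -0.35]
[0.59636714 0.07090056 0.099     ] [ 0.4  61.6   1.1   0.34  0.54 -0.35]
```

View pics/s19.png

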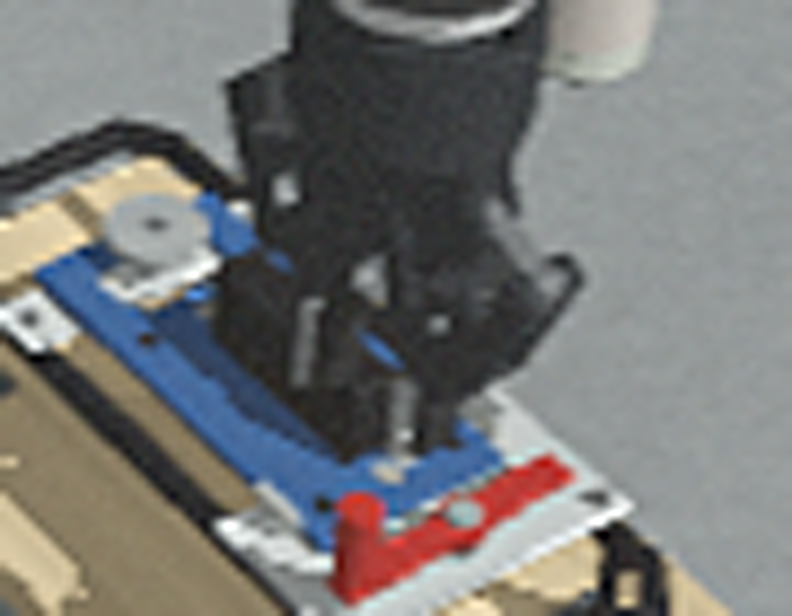

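View pics/t19.png

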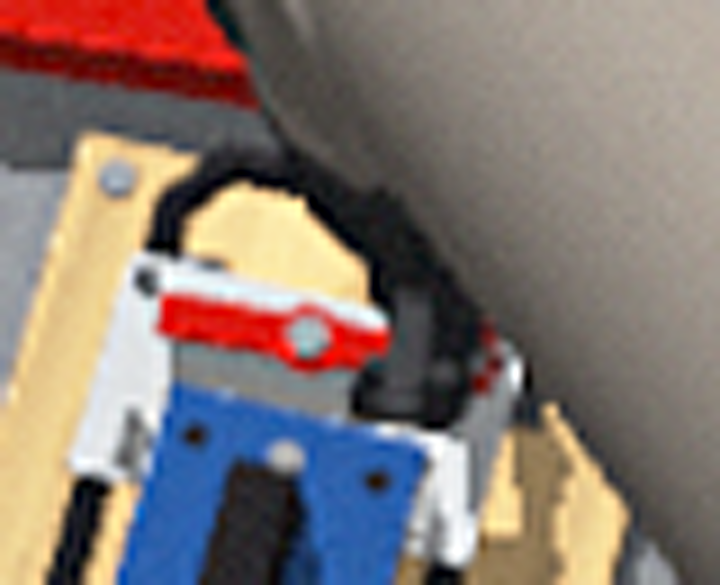

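```bash
python3 - <<'E'
from bench import r
from h import *
o=r.get_obs();ft=r.grab_frame("top");fs=r.grab_frame("scene")
M=tilt_yaw(o);p=o["tcp_pos"]
pts=[p,p-.017*M[:,2],p+.017*M[:,2]]+[p-.017*M[:,2]+s*.011*M[:,0] for s in(1,-1)]+[np.r_[.5956,.0702,.1209]]
print(((proj(ft,pts)-[245,130]+.5)*9).round(0).tolist())
print(((proj(fs,pts)-[320,140]+.5)*8.8).round(0).tolist())
E
```

```text
[[460.0, 294.0], [449.0, 352.0], [471.0, 237.0], [488.0, 359.0], [410.0, 346.0], [471.0, 337.0]]
[[376.0, 414.0], [340.0, 385.0], [413.0, 443.0], [314.0, 400.0], [365.0, 371.0], [363.0, 506.0]]
```

Call:
drive_tool(series=[[0,12,0.5,0.2,0.5,-0.3,34],[0.1,25,1,0.3,0.5,-0.3,34],[0.2,35,1,0.3,0.5,-0.3,34],[0.3,46,1,0.3,0.5,-0.3,34],[0.4,58,1,0.3,0.5,-0.3,34]])

```text
clock: 28.35
tcp_pos: [0.5968, 0.0705, 0.1016]
orientation: [-1.102, 1.362, -1.36]
contact_force: [0.5, -0.3, -0.6]
grip_width: 0.0337
```

```bash
python3 - <<'E'
from bench import r
from h import *
o=r.get_obs();print(o["joints"].round(2),o["contact_force"],o["clock"],o["tcp_pos"])
fs=r.grab_frame("scene");ft=r.grab_frame("top")
crop(fs,320,150,80,60,9.5,"s20.png");crop(ft,245,130,80,65,9,"t20.png")
for q,l in((1.5,5),(1.4,8),(1.3,8),(1.2,8),(1.1,8),(1.0,8)):
    p,M=knobpose(q,.102,l);print(q,np.r_[go(o,p,M)].tolist())
E
```

```text
[ 0.19  0.57 -0.55  1.82  0.38  0.86 -0.75] [ 0.45982437 -0.28719496 -0.57188417] 28.35 [0.59676227 0.07054851 0.10157165]
1.5 [-0.3, -0.4, 4.5, 0.03, 0.06, -0.08]
1.4 [-1.3, -0.4, 12.5, 0.02, -5.67, -0.08]
1.3 [-2.8, -0.4, 17.3, 0.02, -11.4, -0.08]
1.2 [-4.8, -0.4, 22.0, 0.01, -17.13, -0.09]
1.1 [-7.3, -0.4, 26.4, 0.01, -22.86, -0.09]
1.0 [-10.2, -0.4, 30.5, 0.01, -28.59, -0.09]
```

View pics/s20.png

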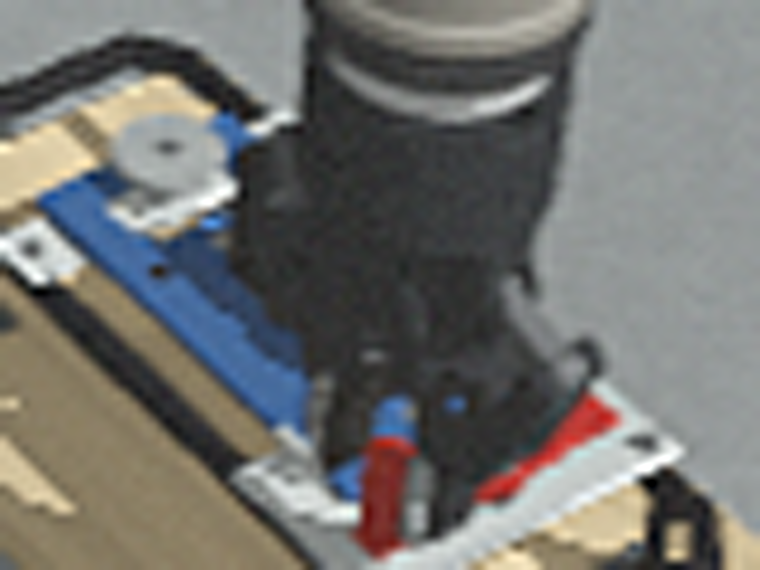

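View pics/t20.png

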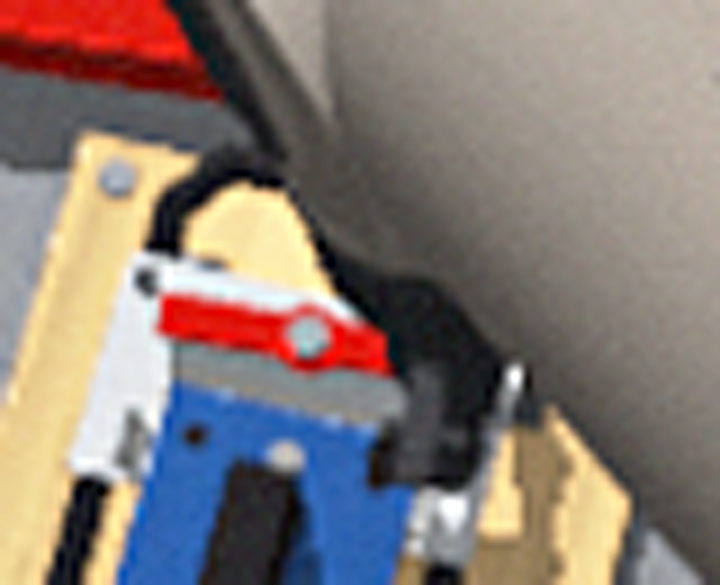

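Call:
drive_tool(series=[[-0.3,0,4.5,0,0,0,34],[-0.8,0,9,0,-3,0,34],[-1.3,0,12.5,0,-5.7,0,34],[-2.8,0,17.3,0,-11.4,0,34],[-4.8,0,22,0,-17,0,34]])

```text
clock: 28.95
tcp_pos: [0.6184, 0.0703, 0.1008]
orientation: [-1.253, 1.144, -1.139]
contact_force: [-0.9, 0.5, 0.0]
grip_width: 0.034
```

```bash
python3 - <<'E'
from bench import r
from h import *
o=r.get_obs();print(o["joints"].round(2),o["contact_force"],o["clock"],o["tcp_pos"])
fs=r.grab_frame("scene");crop(fs,320,150,80,60,9.5,"s21.png")
for q in(1.1,1.0,.9,.8,.7):
    p,M=knobpose(q,.102,9);print(q,np.r_[go(o,p,M)].tolist())
E
```

```text
[ 0.23  0.62 -0.62  1.76  0.43  0.91 -0.48] [-0.90887594  0.51769166  0.02968557] 28.95 [0.61839556 0.07025095 0.10080795]
1.1 [-1.5, -1.2, 6.8, 0.18, -5.63, -0.07]
1.0 [-3.2, -1.2, 11.7, 0.18, -11.36, -0.08]
0.9 [-5.3, -1.2, 16.3, 0.17, -17.09, -0.09]
0.8 [-7.8, -1.2, 20.7, 0.17, -22.82, -0.09]
0.7 [-10.8, -1.3, 24.8, 0.16, -28.55, -0.1]
```

View pics/s21.png

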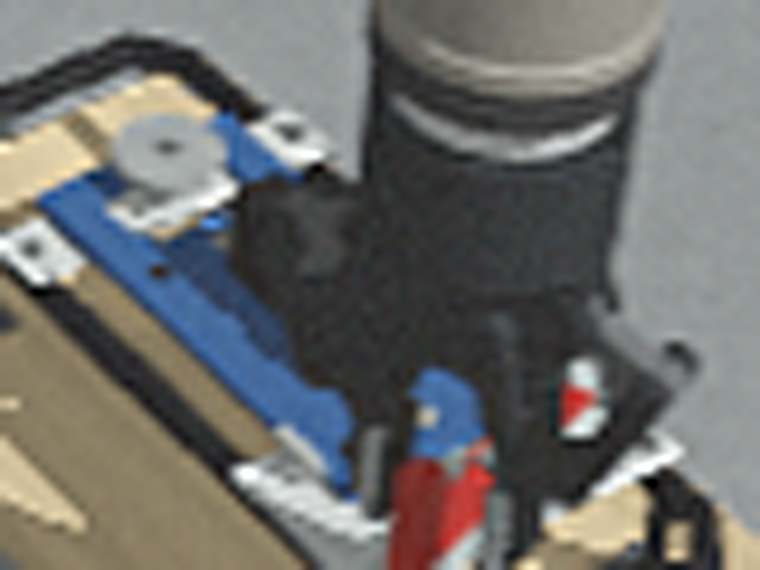

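Call:
drive_tool(series=[[-1.5,-1,6.8,0.1,-5.6,0,34],[-3.2,-1,11.7,0.1,-11.4,0,34],[-5.3,-1,16.3,0.1,-17,0,34],[-7.8,-1,20.7,0.1,-22.8,0,34],[-10.8,-1,24.8,0.1,-28.5,0,34]])

```text
clock: 29.5
tcp_pos: [0.6432, 0.0833, 0.1021]
orientation: [-1.432, 0.762, -0.76]
contact_force: [-0.7, 0.3, 1.5]
grip_width: 0.0338
```

```bash
python3 - <<'E'
from bench import r
from h import *
o=r.get_obs();print(o["joints"].round(2),o["contact_force"],o["clock"],o["tcp_pos"])
for q in(.6,.5,.4,.3,.2,.1,0):
    p,M=knobpose(q,.102,9);print(q,np.r_[go(o,p,M)].tolist())
E
```

```text
[ 0.28  0.68 -0.72  1.69  0.53  0.97 -0.04] [-0.71015221  0.28216015  1.50435777] 29.5 [0.64320684 0.08327675 0.10212228]
0.6 [-1.7, 0.1, 4.0, -0.02, -5.44, -0.1]
0.5 [-3.3, 0.1, 8.8, -0.02, -11.17, -0.1]
0.4 [-5.4, 0.1, 13.5, -0.03, -16.9, -0.09]
0.3 [-8.0, 0.1, 17.9, -0.03, -22.63, -0.09]
0.2 [-10.9, 0.1, 22.0, -0.04, -28.36, -0.09]
0.1 [-14.3, 0.2, 25.8, -0.04, -34.09, -0.09]
0 [-18.0, 0.2, 29.2, -0.05, -39.81, -0.09]
```

Call:
drive_tool(series=[[-1.7,0,4,0,-5.4,0,34],[-3.3,0,8.8,0,-11,0,34],[-5.4,0,13.5,0,-17,0,34],[-8,0,17.9,0,-22.5,0,34],[-10.9,0,22,0,-28.4,0,34]])

```text
clock: 30.0
tcp_pos: [0.6556, 0.1039, 0.1023]
orientation: [-1.538, 0.376, -0.375]
contact_force: [-1.1, -1.7, -1.1]
grip_width: 0.0339
```

```bash
python3 - <<'E'
from bench import r
from h import *
o=r.get_obs();print(o["joints"].round(2),o["contact_force"],o["clock"],o["tcp_pos"])
for q,l in((.15,9),(.1,9),(.05,9),(0,9),(0,10)):
    p,M=knobpose(q,.102,l);print(q,np.r_[go(o,p,M)].tolist())
E
```

```text
[ 0.3   0.74 -0.83  1.64  0.61  1.03  0.37] [-1.0532186  -1.70542993 -1.09927628] 30.0 [0.65561854 0.10394559 0.10230061]
0.15 [-1.1, 0.3, 3.0, -0.0, -2.75, -0.05]
0.1 [-1.8, 0.3, 5.4, -0.0, -5.61, -0.05]
0.05 [-2.5, 0.3, 7.8, -0.0, -8.48, -0.05]
0 [-3.4, 0.3, 10.2, -0.0, -11.34, -0.05]
0 [-3.6, 0.3, 11.2, -0.0, -11.34, -0.05]
```

Call:
drive_tool(series=[[-1.1,0,3,0,-2.8,0,34],[-1.8,0,5.4,0,-5.6,0,34],[-2.5,0,7.8,0,-8.5,0,34],[-3,0,9,0,-10,0,34]])

```text
clock: 30.4
tcp_pos: [0.6576, 0.1125, 0.1024]
orientation: [-1.558, 0.24, -0.239]
contact_force: [0.5, -1.9, -0.7]
grip_width: 0.0344
```

Call:
drive_tool(series=[[0,0,1,0,-1,0,34],[0,0,1.5,0,-1,0,34]])

```text
clock: 30.6
tcp_pos: [0.6582, 0.1138, 0.1025]
orientation: [-1.559, 0.227, -0.227]
contact_force: [0.5, -1.8, -1.0]
grip_width: 0.0339
```

```bash
python3 - <<'E'
from bench import r
from h import *
o=r.get_obs();print(o["contact_force"],o["clock"],o["tcp_pos"])
for q,l in((0,9),(0,11)):
    p,M=knobpose(q,.102,l);print(q,np.r_[go(o,p,M)].tolist())
fs=r.grab_frame("scene");crop(fs,320,150,80,60,9.5,"s22.png")
E
```

```text
[ 0.4841139  -1.79704155 -0.98140568] 30.6 [0.65823892 0.11379338 0.10253293]
0 [-1.1, 0.5, 0.5, 0.03, -0.45, -0.0]
0 [-1.1, 0.5, 2.5, 0.03, -0.45, -0.0]
```

View pics/s22.png

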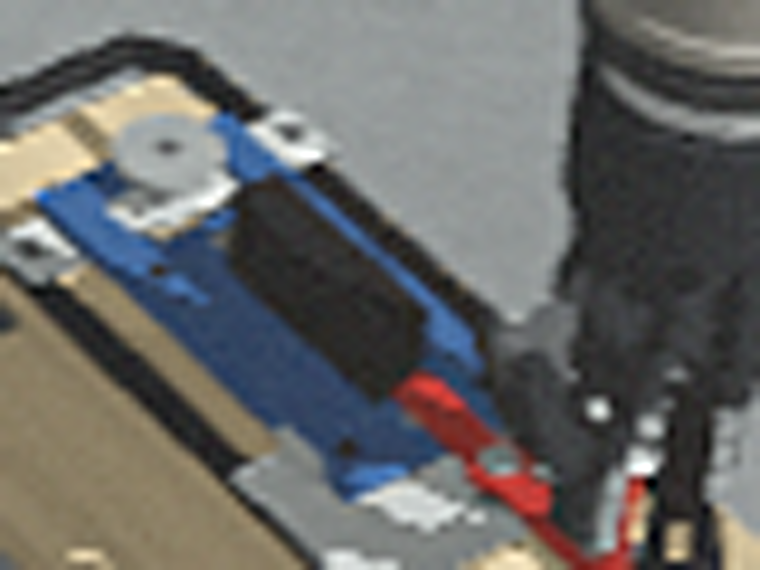

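Call:
drive_tool(series=[[0,0,1,0,0,0,34],[0,0,1.5,0,0,0,34],[0,0,1.5,0,0,0,34]])

```text
clock: 30.95
tcp_pos: [0.6589, 0.1153, 0.1026]
orientation: [-1.559, 0.227, -0.227]
contact_force: [0.7, -1.1, -0.4]
grip_width: 0.0342
```

Call:
drive_tool(series=[[0,0,0.5,0,0,0,34],[0,0,1,0,0,0,34],[0,0,1,0,0,0,34]])

```text
clock: 31.25
tcp_pos: [0.659, 0.1155, 0.1025]
orientation: [-1.561, 0.228, -0.227]
contact_force: [-1.4, -2.9, -0.1]
grip_width: 0.034
```

Call:
drive_tool(series=[[0,0,0.5,0,0,0,34],[0,0,1,0,0,0,34],[0,0,1.2,0,0,0,34]])

```text
clock: 31.55
tcp_pos: [0.6591, 0.1156, 0.1024]
orientation: [-1.562, 0.229, -0.228]
contact_force: [-2.8, -5.8, 2.7]
grip_width: 0.0337
```

Call:
drive_tool(series=[[0,0,1,0,0,0,34],[0,0,2,0,0,0,34],[0,0,2,0,0,0,34]])

```text
clock: 31.85
tcp_pos: [0.6592, 0.1157, 0.1023]
orientation: [-1.566, 0.23, -0.228]
contact_force: [-4.5, -6.1, 3.3]
grip_width: 0.0343
```

```bash
python3 - <<'E'
from bench import r
from h import *
o=r.get_obs();status(o)
C=R.from_euler('z',YAW,degrees=True).as_matrix()[:2,:2];print(C.T@(o["tcp_pos"][:2]-PIV))
E
```

```text
t 31.85 xl,yl,zl [138.6  12.   -2.1] yaw err -0.51 tilt 12.00 roll -0.42 F(carrier) [-2.6 -7.1  3.3] grip 34.3 F [-4.5 -6.1  3.3] q [ 0.3   0.76 -0.86  1.63  0.65  1.06  0.52]
[0.05149862 0.01057339]
```

Call:
drive_tool(series=[[0,0,-4,0,0,0,40],[0,0,-9,0,0,0,42],[0,-15,-9,0,0,0,42],[0,-45,-9,0,0,0,42],[0,-90,-9,0,0,0,42]])

```text
clock: 32.35
tcp_pos: [0.6557, 0.1077, 0.1922]
orientation: [-1.566, 0.233, -0.224]
contact_force: [0.1, 0.2, 0.2]
grip_width: 0.0419
```

Call:
drive_tool(series=[[-20,-45,20,0,0,0,42],[-20,-90,60,0,0,0,42],[-20,-120,100,0,0,0,42],[-20,-130,145,0,0,0,42],[-20,-130,170,0,0,0,42]])

```text
clock: 32.85
tcp_pos: [0.6862, 0.282, 0.3259]
orientation: [-1.56, 0.228, -0.225]
contact_force: [0.4, -0.5, 1.2]
grip_width: 0.0424
```

```bash
python3 - <<'E'
from bench import r
from h import *
import pickle
o=r.get_obs();status(o)
fs=r.grab_frame("scene");ft=r.grab_frame("top")
pickle.dump((fs,ft),open("f9.pkl","wb"))
crop(fs,310,140,90,70,8.8,"s23.png");crop(ft,225,140,100,100,6,"t23.png");cv2.imwrite("pics/full.png",ft["frame"]);cv2.imwrite("pics/fulls.png",fs["frame"])
E
```

```text
t 32.85 xl,yl,zl [118.4 179.2 221.6] yaw err -0.41 tilt 11.96 roll -0.06 F(carrier) [ 0.5 -0.3  1.2] grip 42.4 F [ 0.4 -0.5  1.2] q [ 0.03  0.69 -0.93  1.2   0.54  1.5   0.47]
```

View pics/s23.png

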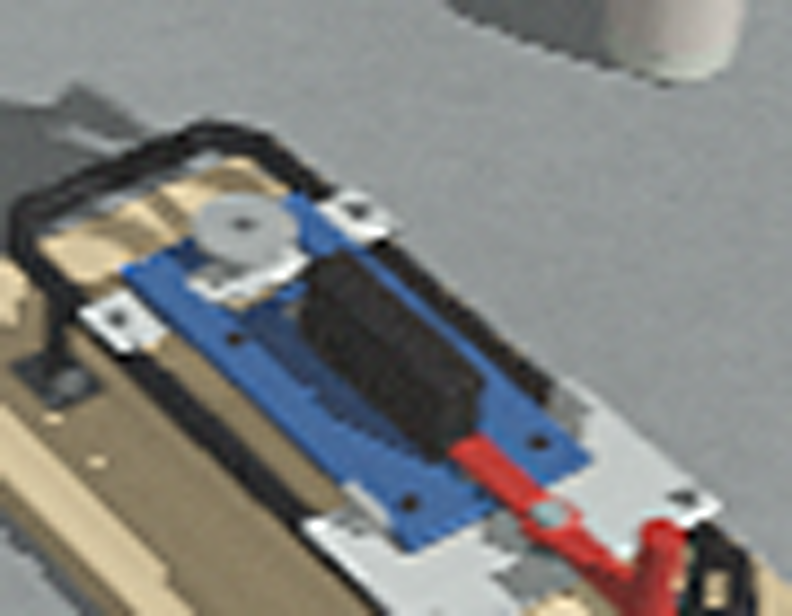

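View pics/full.png

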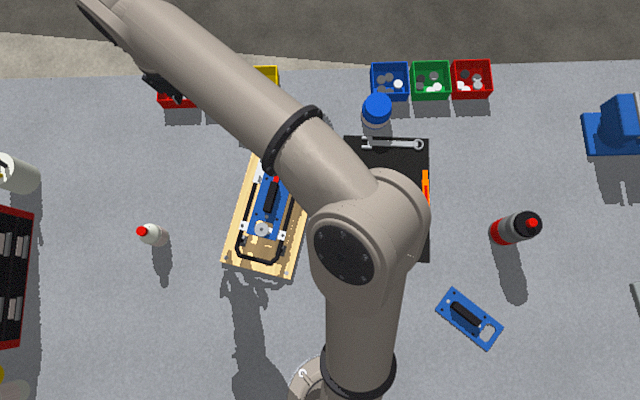

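View pics/t23.png

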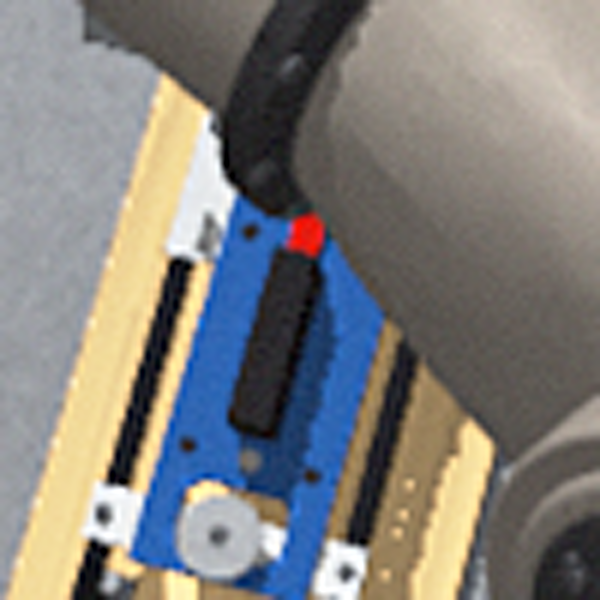

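```bash
python3 - <<'E'
from h import *
import pickle
fs,ft=pickle.load(open("f9.pkl","rb"))
U=lambda x,y:np.array([x/8.8-.5+310,y/8.8-.5+140])
C=R.from_euler('z',YAW,degrees=True).as_matrix()[:2,:2]
k=onz(fs,U(663,531),.1205);b=onz(fs,U(551,513),.0885);v=C.T@((k-b)[:2]);print(v,np.arctan2(-v[1],v[0]))
n=onz(fs,U(465,450),.0865);v=C.T@((b-n)[:2]);print(v,np.arctan2(-v[1],v[0]))
P=[onz(fs,U(*p),.079) for p in((408,552),(592,458),(122,268))]
for p in P: print((C.T@(p[:2]-STUD[:2])).round(4))
E
```

```text
[0.05022519 0.00081602] -0.016245726024228437
[0.04150646 0.00328912] -0.07907828217791027
[ 0.1523 -0.0455]
[0.1508 0.0355]
[-0.0185 -0.0415]
```

```bash
python3 - <<'E'
from bench import r
print(r.get_obs()["clock"]); print(r.hand_in())
E
```

```text
32.95
the job is handed in; nothing more can be done
None
```

The blue luggage plate is on the carrier, hooked under the stud head, with the red catch shut over its tail. I handed it in at about 33 s; no verdict was reported.

**What I did:** I tilted the plate about 35° and passed the nose bar down in front of the stud head. I drew it in until it lightly touched the shank, then laid it down in small steps. It rested on both straps with its tail between the lugs, at about 10 N of downward force. I released it without it moving, then swung the catch round until it stopped at about 7 N, and moved the arm clear.

**A setback:** The first attempt ran joint 7 to within 0.02 rad of its limit. I put the plate back on the mat, opening the fingers about 1 mm too high, and gripped it again half a turn round.

**Last checks:**
- The pictures show the stud head standing above the eye, the plate flat between the lugs and the catch nose over the tail.
- The knob measured q ≈ -0.02 rad and the catch nose -0.08 rad, both close to shut.
- As it was set down, the plate read within about 0.5° of level in pitch and 0.1° in roll, at the height expected for resting on the straps.
- The items visible in the final overhead picture were where they started. The chainring and small red tray were hidden by the arm, and the mat and wrench partly.

**Disagreements:**
- The last scene view put the plate's middle about 5 mm to one side of my carrier frame, more than the 3 mm of play. I took this as camera offset, since the lugs also showed about 2 mm to that side.
- The two cameras disagreed by 2–3 mm throughout.
- The shank contact was 2 mm from where I had measured it, so I corrected for that.

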